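# Clamp a relief tile in the corner stop

### The job

Gently push the relief tile, flat on the bench, until it is flush against both strips of the corner stop, its long side along the longer strip. Then stand the lying mallet upright on its head on the bench, let go, take it again by the handle and with it knock the raised steel holdfast down until its pad sits on the tile. Stand the mallet on its head on the bench again, clear of tile and stop; touch the holdfast only with the mallet, never hit the tile with it, and leave the other things alone.

Things in the scene. Friction and masses are not known exactly. Their poses are not given: they have to be found in the camera images.
- tile: Loose fired-clay relief tile, a flat slab 120 (x) by 150 (y) by 24 mm high, about 0.7 kg, with raised nested rectangles (3 mm, decoration) on top and a plain border; too wide to grip. Origin: centre of its underside; z up. A half turn makes no difference.
- stop: Wooden corner stop screwed down, an L of strips 18 mm high, 20 mm wide. Origin: inner corner of the L at bench height. Longer strip: inner face at x = 0, from y = 0 to -110 mm; shorter: inner face at y = 0, from x = 0 to -100 mm. A block 60 x 60 x 20 mm behind the corner (x and y 0 to 60 mm) carries the holdfast.
- seat (a point): Where the centre of the tile's underside lies when the tile is flush in the stop: at (-60, -75, 0) mm in the stop's frame; axes as the stop's (tile x along stop x, or half a turn from it).
- holdfast (a joint): Steel holdfast: a post sliding down in the block, a 42 mm round boss on top, an arm reaching 80 mm diagonally over the tile's corner (to -x, -y of the stop) to a 26 mm pad. Value: metres down; at 0 boss top 85 mm, pad underside 46 mm above the bench: the pad meets the tile at 0.022. Light spring up, tight friction keeps it where driven; moving it takes 12 to 18 N.
- boss (a point): Centre of the flat top of the holdfast's boss (42 mm across, 16 mm above the arm), where the mallet strikes; moves with the holdfast. At x = 30, y = 30 mm in the stop's frame.
- mallet: Loose mallet 195 mm long, 0.35 kg: square black head 60 x 60 x 75 mm long, round wooden handle 24 mm thick, 120 mm long out of its end. Origin: centre of the striking face (far end of the head); x runs from it along the axis to the handle's end (handle x = 75 to 195 mm). At first it lies with its axis level, 30 mm above the bench. Upright on its head: x up, origin at bench height.
- tub: Bystander: green plastic tub 110 mm across, 100 mm high, origin under its centre.
- bottle: Bystander: white plastic bottle 56 mm across, 150 mm high, origin under its centre.
- spatula: Bystander: spatula lying flat, along its x.
There are look-alikes about, which are no part of the job. Leave any turquoise look-alike of the mallet alone.

How it is judged:
By the outcome, as a careful person would: the job done as asked, in the order asked, and still so for the second after the job is handed in, with the robot touching nothing.
It also fails if it takes over 72 s, if anything falls off the work surface, if the arm or the gripper's body presses on something with over 40 N, if the wrist force passes 120 N, or if a joint passes its speed limit or range.

### The arm

A 7-joint arm with a two-finger parallel gripper is mounted at the origin on the work surface. World frame = base frame: x ahead of the robot, y to its left, z up, the work surface at z = 0. Lengths are in m, angles in rad, forces in N, time in s.
With the tool pointing down it reaches from about 0.425 to 0.925 m from the base axis. Payload 6.8 kg.
Tool frame: the origin (TCP) lies midway between the tips of the shut fingers; the grasp point (between the pads) lies 19 mm behind it; z points along the fingers, y is the direction in which the jaws open and shut (so a half turn about z gives the same grasp; the last joint's range is limited). The gripper opens to 85 mm and grips with 20 to 120 N. Pads are 22 mm wide; open, the fingers measure 114 mm over their backs; the gripper's body (76 mm by 85 mm) begins 54 mm behind the grasp point. The pads swing forward as they close: fully open they stand 13 mm farther back than shut.
Start: joints at [-1.428, 0.477, 0.022, 1.555, -0.011, 1.109, -0.083], TCP at [0.168, 0.654, 0.231] pointing down, gripper open.
Joint ranges: [-2.96, 2.96], [-0.34, 2.1], [-1.41, 1.46], [0.24, 2.44], [-1.37, 4.51], [0.17, 1.92], [-2.96, 2.96]. Speed limits (rad/s): [2.39, 2.39, 3.14, 3.14, 3.14, 3.14, 3.14].

### API

Orientations are given as a unit quaternion [w, x, y, z].
In Python, from station import bot, vision gives the robot as it stands.
- The arm moves only by the tool move_arm, never from a script. Its argument "increments" is text: rows parted by semicolons, each of 7 numbers parted by spaces: the opening, from 0 (shut) to 1 (fully open), then the shift along the world's x, y, z in mm, then the turn, a rotation vector about the world's x, y, z in rad. In form: grip x y z rx ry rz; .... A call has exactly 8 rows; each row shifts and turns the commanded pose from where the row before left it; what a row does not reach is not made up. A row lasts 1/8 s, in which the tool goes at most 62.5 mm and 10.7 degrees, less where a joint would pass 70% of its speed; a pose out of reach is approached as far as the arm can. A call with a gripper value outside its range is refused whole. The fingers move at their own pace and stop on an object; "newtons" is the grip in N (left out, the last holds). Time passes only in rows, so rows that do not move let the fingers close, or fill a call up. It gives the time, the measured TCP pose, the force and the opening at its end, in the units of the state.
- bot.get_obs(): the state, without advancing time (a new reading comes with each control period).
- vision.read_camera(name): name is "side" or "top" or "wrist"; returns (picture, depth): 400x640x3 uint8, red, green, blue; 400x640 float32, m along the optical axis (not along the pixel's ray), 0 where there is no reading.
- vision.calibration(name): a dict with "fx", "fy", "cx", "cy" (pixels), "R" (3x3) and "t" (3): a world point X has camera coordinates R X + t; the wrist camera has in their place "hand_eye" (4x4, takes a point from camera to tool coordinates, whose origin is the TCP and whose axes are the flange's). Camera axes: x right, y down, z forward; pixel columns grow to the right and rows downward; lengths in m; the calibration is good to about 2 mm. A picture is of the moment at which its call begins: read the wrist's pose just before it. calibration takes no time and is no camera call.
- bot.hand_in(): hands the job in, once; it reports no verdict.
The state is a dict: "t": time; "q": joint angles; "joint_vel": joint speeds; "joint_torque": joint torques, N m; "eef_pos": TCP position; "tool_rot": TCP orientation; "contact_force": force on the tool from outside, world axes, zero at the start; "torque": the same for the moment, N m; "gripper_width": opening from 0.0 (shut) to 1.0 (fully open).
Only numpy, scipy, OpenCV 4.12 (cv2) and the standard library are available. Lean on these libraries where they do the work, as an engineer would, in place of code of your own. Each camera call takes 0.05 s, during which the arm holds its last target.

## Working session

There is one attempt and no reset: what is moved stays moved. The work goes in short steps, Python scripts to look and compute and a tool call to move; the robot and the scene stay as the last step left them, time stands still between calls to the robot, and variables do not carry over. Pictures are saved under pics/ and viewed, and the job is handed in when it is done.

Besides the shell and the picture viewer there is one more tool, called after "Call:" by a JSON object that holds its "api" and its "payload". move_arm: Moves the arm, as the interface text tells. Its arguments: {"type":"object","properties":{"increments":{"type":"string"},"newtons":{"type":"number"}},"required":["increments"]}

```bash
ls; mkdir -p pics
python3 - <<'E'
from station import bot, vision
import cv2, numpy as np
o=bot.get_obs(); print({k:np.round(v,3).tolist() for k,v in o.items()})
for n in ["top","side","wrist"]:
    p,d=vision.read_camera(n); cv2.imwrite(f"pics/{n}0.png",p[:,:,::-1]); np.savez(f"{n}0.npz",p=p,d=d)
    c=vision.calibration(n); print(n,{k:np.round(v,4).tolist() for k,v in c.items()})
E
```

```text
pics
{'t': 0.0, 'q': [-1.428, 0.478, 0.022, 1.556, -0.012, 1.109, -0.083], 'joint_vel': [-0.001, -0.001, -0.001, 0.001, -0.0, 0.0, -0.0], 'joint_torque': [-0.001, -59.646, 1.608, -28.119, 0.012, 0.009, -0.0], 'eef_pos': [0.167, 0.653, 0.23], 'tool_rot': [-0.0, 0.125, 0.992, -0.001], 'contact_force': [0.256, 0.192, 0.529], 'torque': [0.012, 0.053, -0.035], 'gripper_width': 0.997}
top {'fx': 431.0585, 'fy': 431.0585, 'cx': 321.5704, 'cy': 204.7089, 'R': [[-0.0084, -1.0, 0.0013], [-0.9931, 0.0082, -0.1167], [0.1167, -0.0023, -0.9932]], 't': [-0.0075, 0.4924, 1.3091]}
side {'fx': 469.3392, 'fy': 469.3392, 'cx': 322.4081, 'cy': 199.8511, 'R': [[0.8743, -0.4853, -0.008], [-0.3733, -0.6618, -0.6501], [0.3102, 0.5714, -0.7598]], 't': [-0.459, 0.2355, 1.2808]}
wrist {'fx': 308.3901, 'fy': 308.3901, 'cx': 317.3367, 'cy': 199.6483, 'hand_eye': [[-0.0014, -0.9475, -0.3197, 0.0813], [1.0, -0.001, -0.0012, -0.0003], [0.0008, -0.3197, 0.9475, -0.1428], [0.0, 0.0, 0.0, 1.0]]}
```

View pics/top0.png

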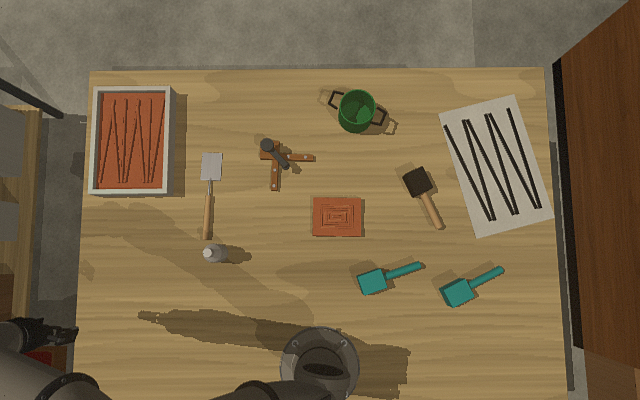

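View pics/side0.png

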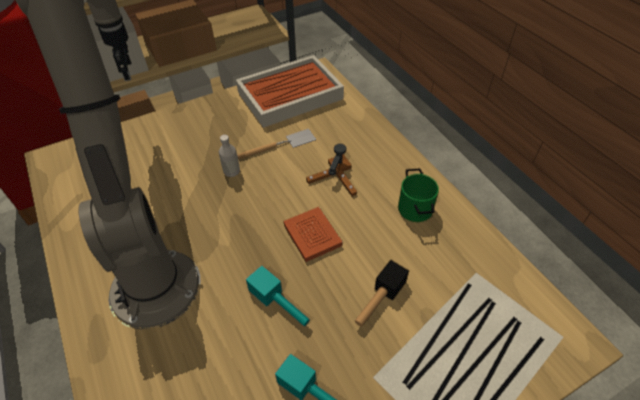

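View pics/wrist0.png

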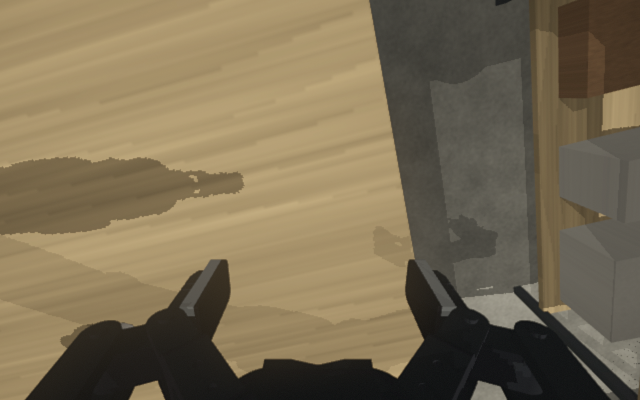

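```bash
cat > h.py <<'E'
from station import bot, vision
import numpy as np, cv2
def ray(n,uv,pose=None):
    c=vision.calibration(n); uv=np.atleast_2d(uv).astype(float)
    d=np.c_[(uv[:,0]-c['cx'])/c['fx'],(uv[:,1]-c['cy'])/c['fy'],np.ones(len(uv))]
    if n!='wrist':
        R=np.array(c['R']);t=np.array(c['t']); return -R.T@t, d@R
    p,q=pose; from scipy.spatial.transform import Rotation as Ro
    Rt=Ro.from_quat([q[1],q[2],q[3],q[0]]).as_matrix(); H=np.array(c['hand_eye'])
    return Rt@H[:3,3]+p, d@H[:3,:3].T@Rt.T
def plane(n,uv,z,pose=None):
    o,d=ray(n,uv,pose); return o+d*((z-o[2])/d[:,2])[:,None]
def proj(n,X,pose=None):
    c=vision.calibration(n);X=np.atleast_2d(X)
    if n!='wrist': Y=X@np.array(c['R']).T+np.array(c['t'])
    else:
        from scipy.spatial.transform import Rotation as Ro
        p,q=pose;Rt=Ro.from_quat([q[1],q[2],q[3],q[0]]).as_matrix();H=np.array(c['hand_eye'])
        Y=((X-p)@Rt-H[:3,3])@H[:3,:3]
    return np.c_[c['fx']*Y[:,0]/Y[:,2]+c['cx'],c['fy']*Y[:,1]/Y[:,2]+c['cy']]
def crop(p,x0,y0,x1,y1,s,name):
    cv2.imwrite(name,cv2.resize(p[y0:y1,x0:x1,::-1],None,fx=s,fy=s,interpolation=cv2.INTER_CUBIC))
E
python3 - <<'E'
from h import *
t=np.load('top0.npz')['p'];s=np.load('side0.npz')['p']
crop(t,230,125,390,245,5,'pics/c1.png')
crop(t,390,150,470,240,6,'pics/c2.png')
crop(s,270,130,450,265,4,'pics/c3.png')
E
```

```text
(no output)
```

View pics/c1.png

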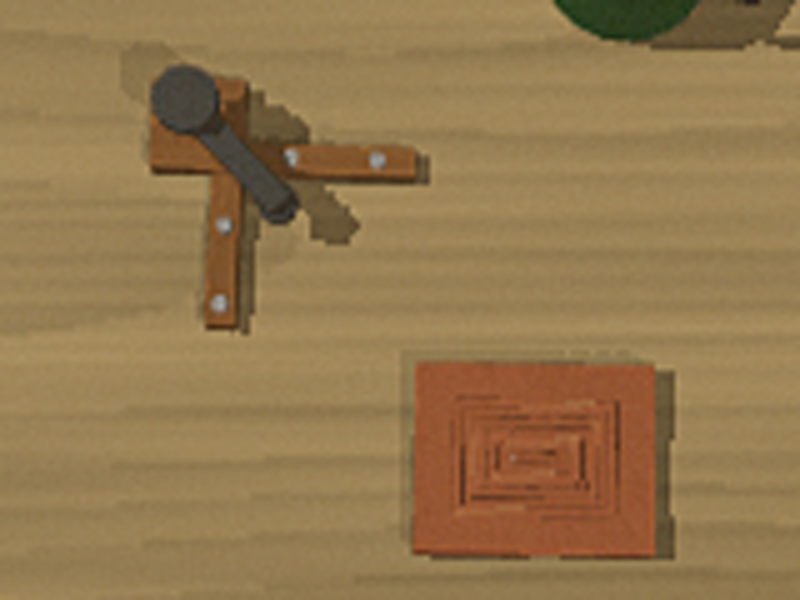

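View pics/c2.png

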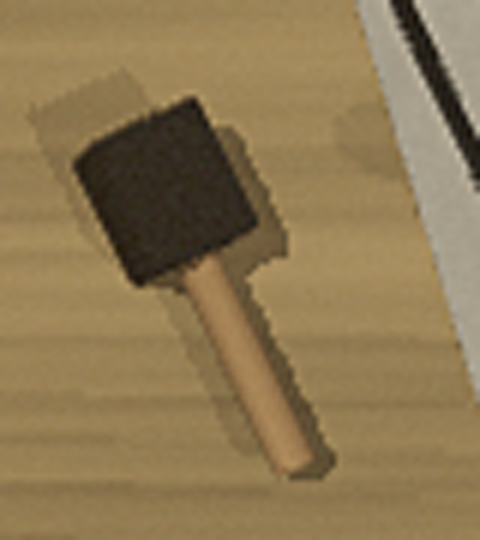

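View pics/c3.png

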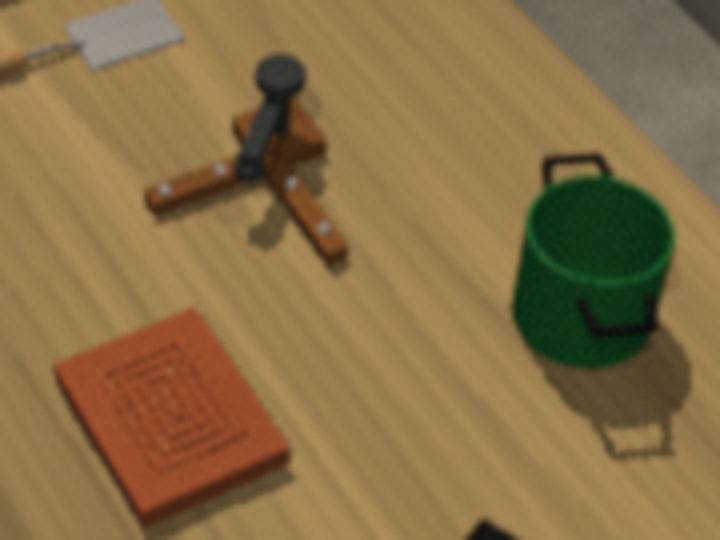

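Run:
```python
from h import *
t=np.load('top0.npz')['p'];td=np.load('top0.npz')['d']
hsv=cv2.cvtColor(t,cv2.COLOR_RGB2HSV)
for nm,uv in [('tile',(320,225)),('strip',(303,157)),('strip2',(274,180)),('block',(263,156)),('bench',(350,170)),('boss',(267,145)),('arm',(279,155)),('mhead',(415,182)),('hand',(430,210))]:
    print(nm,t[uv[1],uv[0]],hsv[uv[1],uv[0]],td[uv[1],uv[0]])
# tile
H,S,V=[hsv[...,i].astype(int) for i in range(3)]
m=((H<12)|(H>175))&(S>140)&(V>110); m[:, :300]=0;m[:,380:]=0;m[:190]=0;m[245:]=0
m=m.astype(np.uint8)
c=max(cv2.findContours(m,0,cv2.CHAIN_APPROX_NONE)[0],key=cv2.contourArea)
r=cv2.minAreaRect(c);b=cv2.boxPoints(r);print('tile box',b,cv2.contourArea(c))
w=plane('top',b+0,0.024);print(w.round(4),w.mean(0), [np.linalg.norm(w[i]-w[i-1]).round(4) for i in range(4)])
e=w[1]-w[0];print(np.degrees(np.arctan2(e[1],e[0])))
# boss
g=((V<95)&(S<60)).astype(np.uint8); g[:,:255]=0;g[:,282:]=0;g[:135]=0;g[170:]=0
for r in g[135:172,255:285]: print(''.join('.#'[x] for x in r))
# mallet
k=((V<75)).astype(np.uint8);k[:,:395]=0;k[:,440:]=0;k[:155]=0;k[210:]=0
c=max(cv2.findContours(k,0,cv2.CHAIN_APPROX_NONE)[0],key=cv2.contourArea);r=cv2.minAreaRect(c);print('head',r,cv2.boxPoints(r),plane('top',cv2.boxPoints(r),0.06))
```

```text
tile [142  81  48] [ 11 169 142] 1.331109
strip [125  79  39] [ 14 175 125] 1.3647194
strip2 [127  82  47] [ 13 161 127] 1.3612995
block [133  89  51] [ 14 157 133] 1.3630811
bench [151 127  82] [ 20 117 151] 1.3778602
boss [76 70 62] [17 47 76] 1.3009844
arm [69 67 60] [23 33 69] 1.3178691
mhead [53 47 31] [ 22 106  53] 1.3157591
hand [169 133  92] [ 16 116 169] 1.3252015
tile box [[313. 198.]
 [360. 198.]
 [360. 235.]
 [313. 235.]] 1737.5
[[ 0.5142  0.0149  0.024 ]
 [ 0.513  -0.1317  0.024 ]
 [ 0.3976 -0.1296  0.024 ]
 [ 0.3989  0.0157  0.024 ]] [ 0.45590052 -0.05768044  0.024     ] [np.float64(0.1153), np.float64(0.1467), np.float64(0.1153), np.float64(0.1452)]
-90.47347722581351
..............................
..............................
..............................
..............................
........#######...............
........#########.............
.......####.#.####............
......############............
......############............
.....##############...........
......#######.#####...........
......#############...........
......############............
.....
[... 394 characters left out ...]
...
.......................####...
........................###...
.........................##...
..........................#...
..............................
..............................
..............................
..............................
..............................
..............................
..............................
head ((417.3000183105469, 181.60000610351562), (24.59674835205078, 23.25510597229004), 63.43495178222656) [[401.40002 175.8    ]
 [422.2     165.40001]
 [433.2     187.40001]
 [412.40002 197.8    ]] [[ 0.57555741 -0.25623446  0.06      ]
 [ 0.60737657 -0.32096867  0.06      ]
 [ 0.53890585 -0.35205469  0.06      ]
 [ 0.50747568 -0.28761718  0.06      ]]
```

Call:
{"api": "move_arm", "payload": {"increments": "1 40 -40 4 0 0 -0.08; 1 46 -44 4 0 0 -0.08; 1 46 -44 4 0 0 -0.08; 1 46 -44 4 0 0 -0.08; 1 46 -44 4 0 0 -0.08; 1 46 -44 0 0 0 -0.08; 1 46 -44 0 0 0 -0.08; 1 46 -44 0 0 0 -0.08"}}

```text
t: 1.15
eef_pos: [0.5244, 0.3103, 0.251]
tool_rot: [-0.0, 0.432, 0.902, 0.0]
contact_force: [1.5, -0.1, -0.5]
gripper_width: 0.994
```

Call:
{"api": "move_arm", "payload": {"increments": "1 4 -40 0 0 0 -0.09; 1 4 -44 0 0 0 -0.09; 1 4 -44 0 0 0 -0.09; 1 4 -44 0 0 0 -0.09; 1 4 -44 0 0 0 -0.09; 1 4 -30 0 0 0 -0.09; 1 0 -10 0 0 0 -0.09; 1 0 0 0 0 0 -0.09"}}

```text
t: 2.15
eef_pos: [0.5472, 0.0547, 0.251]
tool_rot: [-0.0, 0.723, 0.691, 0.0]
contact_force: [0.3, 0.5, 0.5]
gripper_width: 1.002
```

Run:
```python
from h import *
o=bot.get_obs(); p,d=vision.read_camera('wrist'); cv2.imwrite('pics/w1.png',p[:,:,::-1]); np.savez('w1.npz',p=p,d=d,pos=o['eef_pos'],rot=o['tool_rot'])
print(o['q'],o['eef_pos'],o['tool_rot'])
```

```text
[-0.66044749  0.27244101  0.54600148  1.86332773 -0.16211604  1.04969465
 -0.09588639] [0.54715346 0.05467371 0.25097845] [-1.30762418e-04  7.23238718e-01  6.90598102e-01  3.97933448e-05]
```

View pics/w1.png

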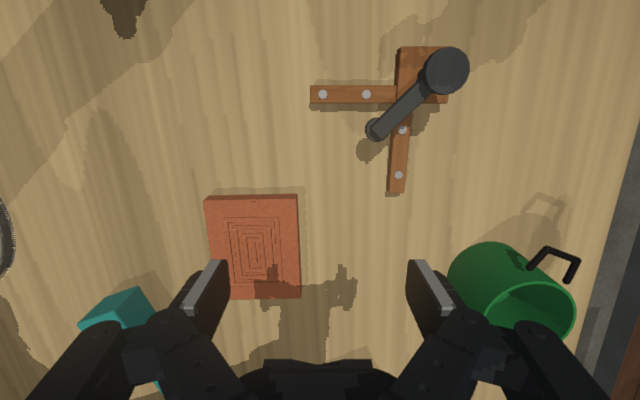

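Run:
```python
from h import *
z=np.load('w1.npz');p=z['p']
crop(p,300,35,480,205,4,'pics/w1c.png')
crop(p,195,185,310,305,5,'pics/w1t.png')
```

```text
(no output)
```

View pics/w1c.png

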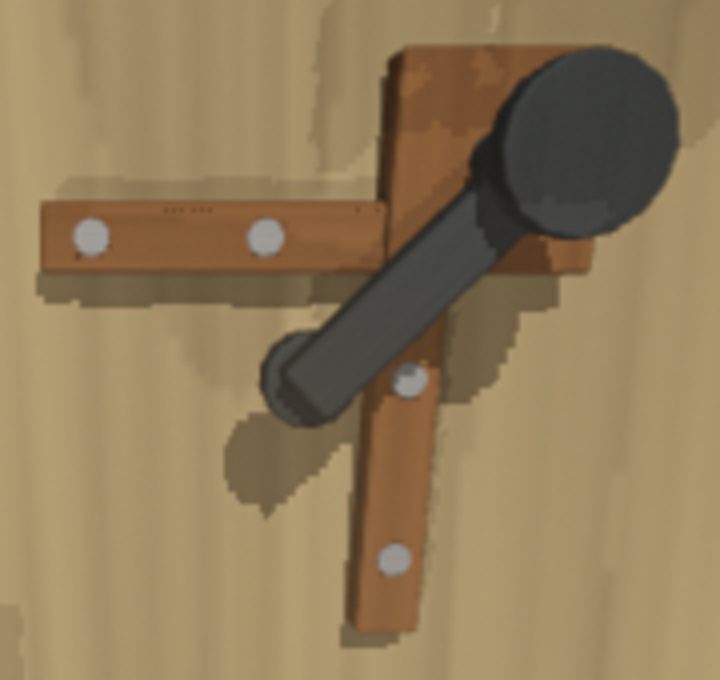

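View pics/w1t.png

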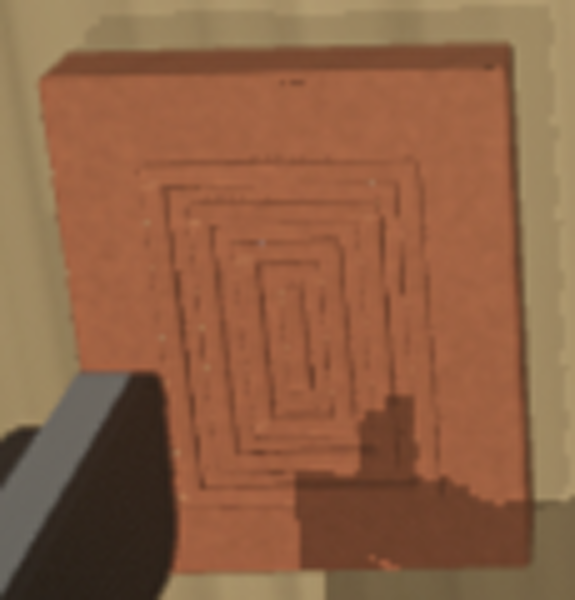

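Run:
```python
from h import *
z=np.load('w1.npz');P=(z['pos'],z['rot'])
f=lambda L,zz:plane('wrist',np.array(L)/4+[300-.4,35-.4],zz,P)
def ang(a):d=a[1]-a[0];return np.degrees(np.arctan2(d[1],d[0])).round(2)
for nm,L in [('short inner',[(40,270),(380,270)]),('short outer',[(42,201),(385,203)]),('long inner',[(376,400),(357,628)]),('long outer',[(440,370),(416,632)]),('scrS',[(91,237),(265,237)]),('scrL',[(394,559),(410,380)])]:
    w=f(L,.018);print(nm,w[:,:2].round(4).tolist(),ang(w))
w=f([(592,142)],.085);print('boss',w)
w=plane('wrist',np.array([(42,78),(505,70),(522,568)])/5+[194.6,184.6],.024,P);print('tile',w.round(4),ang(w[:2]),ang(w[1:]),np.linalg.norm(np.diff(w,axis=0),axis=1))
print('tile c',(w[0]+w[2])/2)
# same from top
g=lambda L,zz:plane('top',np.array(L)/5+[230-.4,125-.4],zz)
print('top screws',g([(219,302),(224,225),(377,160),(291,157)],.018)[:,:2].round(4).tolist(),'boss',g([(185,99)],.085))
```

```text
short inner [[0.5426, 0.1295], [0.6413, 0.1248]] -2.72
short outer [[0.5442, 0.1482], [0.6421, 0.1431]] -3.03
long inner [[0.6413, 0.0875], [0.6375, 0.016]] -93.04
long outer [[0.6601, 0.0955], [0.6563, 0.0138]] -92.62
scrS [[0.5578, 0.1379], [0.6079, 0.1355]] -2.72
scrL [[0.6485, 0.0381], [0.6513, 0.093]] 87.08
boss [[0.67340801 0.15282103 0.085     ]]
tile [[ 0.4014  0.0178  0.024 ]
 [ 0.5186  0.0143  0.024 ]
 [ 0.513  -0.1345  0.024 ]] -1.7 -92.16 [0.11727002 0.14888136]
tile c [ 0.45720242 -0.05833535  0.024     ]
top screws [[0.5572, 0.1394], [0.6065, 0.1364], [0.6476, 0.0396], [0.65, 0.0941]] boss [[0.67056325 0.15307627 0.085     ]]
```

Call:
{"api": "move_arm", "payload": {"increments": "0.8 -16 -38 -10 0 0 0; 0.8 -16 -38 -10 0 0 0; 0.8 -16 -38 -15 0 0 0; 0.8 -16 -38 -20 0 0 0; 0.8 -16 -38 -20 0 0 0; 0.8 -15 -38 -20 0 0 -0.005; 0.8 0 0 -50 0 0 0; 0.8 0 0 -50 0 0 0"}}

```text
t: 3.2
eef_pos: [0.453, -0.1723, 0.055]
tool_rot: [0.001, 0.723, 0.691, 0.001]
contact_force: [0.4, 0.7, -0.7]
gripper_width: 0.802
```

Call:
{"api": "move_arm", "payload": {"increments": "0.8 0 0 -35 0 0 0; 0.8 0 0 -20 0 0 0; 0.8 1 20 -1 0 0 0; 0.8 0 10 0 0 0 0; 0.8 0 10 0 0 0 0; 0.8 1 10 0 0 0 0; 0.8 0 10 0 0 0 0; 0.8 1 10 0 0 0 0"}}

```text
t: 4.2
eef_pos: [0.4556, -0.1021, 0.0003]
tool_rot: [0.0, 0.723, 0.691, 0.0]
contact_force: [-0.9, -5.8, 0.6]
gripper_width: 0.798
```

Call:
{"api": "move_arm", "payload": {"increments": "0.8 0 10 0 0 0 0; 0.8 1 10 0 0 0 0; 0.8 0 10 0 0 0 0; 0.8 1 10 0 0 0 0; 0.8 0 10 0 0 0 0; 0.8 1 7 0 0 0 0; 0.8 0 4 0 0 0 0; 0.8 0 2 0 0 0 0"}}

```text
t: 5.2
eef_pos: [0.4586, -0.0392, 0.0002]
tool_rot: [0.0, 0.723, 0.691, 0.0]
contact_force: [0.4, -6.1, 1.1]
gripper_width: 0.801
```

```bash
cat > tile.py <<'E'
from h import *
import sys
n=sys.argv[1]
o=bot.get_obs();print(o['t'],o['eef_pos'].round(4) if hasattr(o['eef_pos'],'round') else o['eef_pos'])
p,d=vision.read_camera('top');np.savez(f'{n}.npz',p=p,d=d)
crop(p,240,125,400,245,5,f'pics/{n}.png')
E
python3 tile.py t1
```

```text
5.2 [ 4.586e-01 -3.920e-02  2.000e-04]
```

View pics/t1.png

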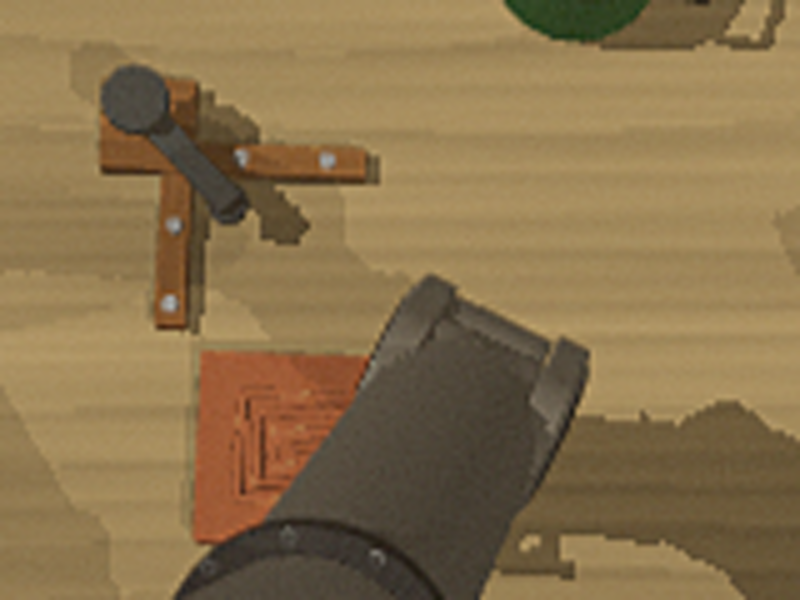

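Run:
```python
from h import *
g=lambda L,zz:plane('top',np.array(L)/5+[240-.4,125-.4],zz)
print(g([(203,352),(195,542)],.024), g([(190,176),(186,325)],.018))
```

```text
[[0.52446001 0.11731762 0.024     ]
 [0.40591619 0.12193446 0.024     ]] [[0.63794463 0.12642973 0.018     ]
 [0.5425236  0.12861163 0.018     ]]
```

Call:
{"api": "move_arm", "payload": {"increments": "0.8 0 -12 8 0 0 0; 0.8 0 0 55 0 0 0; 0.8 -10 16 15 0 0 0.174; 0.8 -10 16 0 0 0 0.174; 0.8 -10 16 0 0 0 0.174; 0.8 -10 16 0 0 0 0.174; 0.8 -10 16 0 0 0 0.174; 0.8 -10 16 0 0 0 0.174"}}

```text
t: 6.25
eef_pos: [0.3979, 0.0454, 0.0785]
tool_rot: [-0.0, 0.279, 0.96, 0.0]
contact_force: [0.7, -0.2, 0.7]
gripper_width: 0.801
```

Call:
{"api": "move_arm", "payload": {"increments": "0.8 0 2 0 0 0 0.174; 0.8 0 0 0 0 0 0.174; 0.8 0 0 0 0 0 0.174; 0.8 -8 0 0 0 0.175 0; 0.8 -8 0 0 0 0.175 0; 0.8 -14 0 0 0 0 0; 0.8 -14 0 0 0 0 0; 0.8 0 0 -15 0 0 0"}}

```text
t: 7.25
eef_pos: [0.3528, 0.0469, 0.0634]
tool_rot: [-0.173, 0.024, 0.985, -0.004]
contact_force: [0.2, -0.5, -0.1]
gripper_width: 0.799
```

Run:
```python
from h import *
o=bot.get_obs(); print(o['q'].round(3),o['eef_pos'].round(4),o['tool_rot'].round(4))
```

```text
[-0.364  0.434  0.157  2.195 -0.181  0.868  1.453] [0.3528 0.0469 0.0634] [-0.1733  0.0242  0.9846 -0.004 ]
```

Call:
{"api": "move_arm", "payload": {"increments": "0.8 0 0 -35 0 0 0; 0.8 0 0 -26 0 0 0; 0.8 14 -1 -2 0 0 0; 0.8 10 0 0 0 0 0; 0.8 10 -1 0 0 0 0; 0.8 10 0 0 0 0 0; 0.8 10 -1 0 0 0 0; 0.8 10 0 0 0 0 0"}}

```text
t: 8.25
eef_pos: [0.4165, 0.0436, 0.0006]
tool_rot: [-0.176, 0.025, 0.984, -0.004]
contact_force: [-7.2, -0.5, 3.0]
gripper_width: 0.8
```

Call:
{"api": "move_arm", "payload": {"increments": "0.8 10 -1 0 0 0 0; 0.8 10 0 0 0 0 0; 0.8 10 -1 0 0 0 0; 0.8 10 0 0 0 0 0; 0.8 10 -1 0 0 0 0; 0.8 10 0 0 0 0 0; 0.8 5 -1 0 0 0 0; 0.8 0 0 0 0 0 0"}}

```text
t: 9.25
eef_pos: [0.4826, 0.0399, 0.0006]
tool_rot: [-0.175, 0.024, 0.984, -0.004]
contact_force: [-5.3, 0.6, 3.0]
gripper_width: 0.8
```

```bash
cat > wr.py <<'E'
from h import *
import sys
n=sys.argv[1]
o=bot.get_obs();print(o['t'],o['eef_pos'].round(4),o['tool_rot'].round(4),o['contact_force'].round(1))
p,d=vision.read_camera('wrist');np.savez(f'{n}.npz',p=p,d=d,pos=o['eef_pos'],rot=o['tool_rot']);cv2.imwrite(f'pics/{n}.png',p[:,:,::-1])
E
python3 wr.py w2
```

```text
9.25 [0.4826 0.0399 0.0006] [-0.1751  0.0244  0.9842 -0.0043] [-5.3  0.6  3. ]
```

View pics/w2.png

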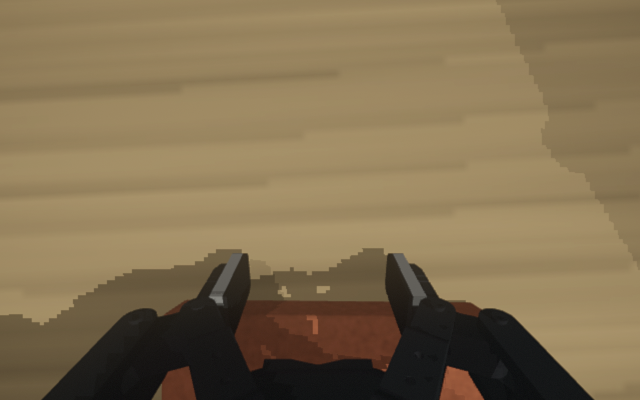

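```bash
python3 tile.py t2
python3 - <<'E'
from h import *
p,d=vision.read_camera('side'); crop(p,270,110,430,230,5,'pics/s2.png'); np.savez('s2.npz',p=p)
E
```

```text
9.3 [0.4826 0.0398 0.0006]
```

View pics/t2.png

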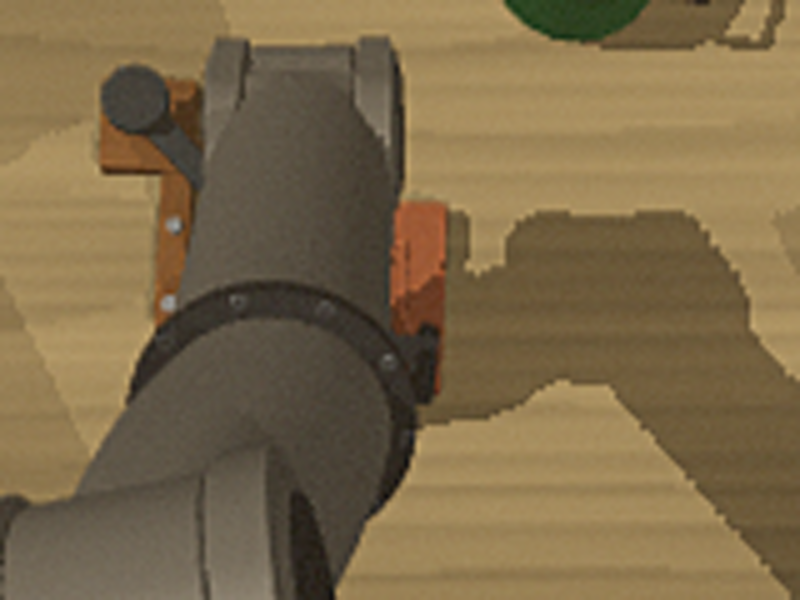

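View pics/s2.png

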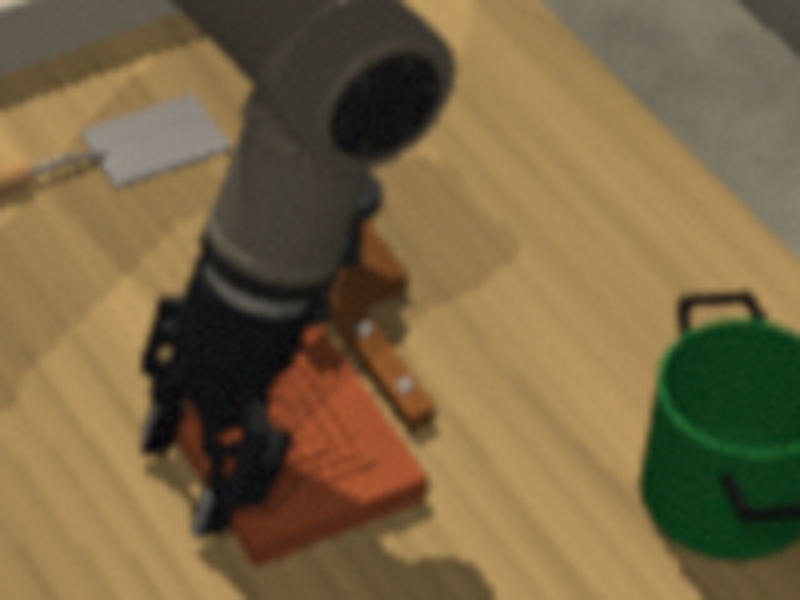

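Run:
```python
from h import *
w=plane('top',np.array([(447,202),(441,393)])/5+[239.6,124.6],.024)
print(w, np.degrees(np.arctan2(*(w[0]-w[1])[[1,0]])))
a=np.radians(-2.85);R=np.array([[np.cos(a),-np.sin(a)],[np.sin(a),np.cos(a)]])
print('stop frame',(w[:,:2]-[.642,.1245])@R)
```

```text
[[ 0.61857969 -0.0360823   0.024     ]
 [ 0.49743458 -0.03107674  0.024     ]] -2.366045000015326
stop frame [[-0.01540697 -0.16154818]
 [-0.13665112 -0.1625723 ]]
```

Call:
{"api": "move_arm", "payload": {"increments": "0.8 5 0 0 0 0 0; 0.8 4 -1 0 0 0 0; 0.8 3 0 0 0 0 0; 0.8 -10 0 0 0 0 0; 0.8 -20 -2 20 0 0 0; 0.8 -5 -10 50 0 -0.1 0; 0.8 15 -20 15 0 -0.125 0; 0.8 15 -20 0 0 -0.125 0"}}

```text
t: 10.4
eef_pos: [0.4931, -0.0137, 0.0875]
tool_rot: [0.005, 0.025, 1.0, 0.0]
contact_force: [1.6, 0.2, 0.5]
gripper_width: 0.798
```

Call:
{"api": "move_arm", "payload": {"increments": "0.8 10 -10 0 0 0 -0.174; 0.8 10 -10 0 0 0 -0.175; 0.8 10 -10 0 0 0 -0.175; 0.8 10 -10 0 0 0 -0.175; 0.8 10 -10 0 0 0 -0.175; 0.8 10 -10 0 0 0 -0.175; 0.8 10 -2 0 0 0 -0.175; 0.8 7 0 0 0 0 -0.175"}}

```text
t: 11.4
eef_pos: [0.5686, -0.0758, 0.0857]
tool_rot: [0.001, 0.665, 0.747, 0.001]
contact_force: [-1.2, -1.0, 0.2]
gripper_width: 0.801
```

Call:
{"api": "move_arm", "payload": {"increments": "0.8 0 0 -20 0 0 -0.175; 0.8 0 0 -40 0 0 0; 0.8 0 0 -27 0 0 0; 0.8 0 15 0 0 0 0; 0.8 0 10 0 0 0 0; 0.8 1 8 0 0 0 0; 0.8 0 5 0 0 0 0; 0.8 0 2 0 0 0 0"}}

```text
t: 12.4
eef_pos: [0.5693, -0.0368, -0.0007]
tool_rot: [0.002, 0.726, 0.688, 0.0]
contact_force: [-0.2, -5.7, 1.4]
gripper_width: 0.797
```

```bash
python3 wr.py w3;python3 - <<'E'
from h import *
p=np.load('w3.npz')['p']; crop(p,250,20,430,200,4,'pics/w3c.png')
E
```

```text
12.4 [ 0.5693 -0.0368 -0.0007] [1.800e-03 7.260e-01 6.877e-01 3.000e-04] [-0.2 -5.7  1.4]
```

View pics/w3.png

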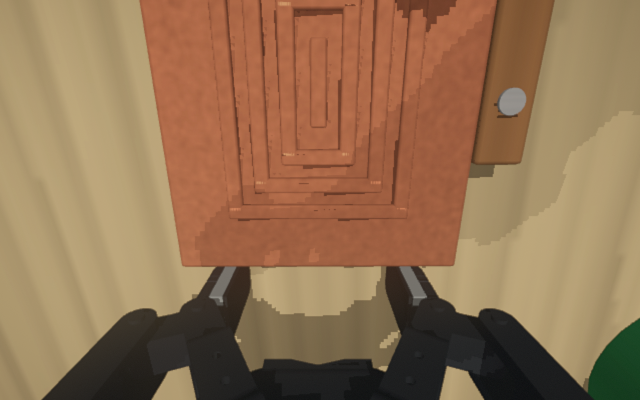

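Call:
{"api": "move_arm", "payload": {"increments": "0.8 0 1 0 0 0 0; 0.8 0 1 0 0 0 0; 0.8 0 1 0 0 0 0; 0.8 0 1 0 0 0 0; 0.8 0 0.5 0 0 0 0; 0.8 0 0 0 0 0 0; 0.8 0 0 0 0 0 0; 0.8 0 0 0 0 0 0"}}

```text
t: 13.45
eef_pos: [0.5693, -0.0333, -0.0007]
tool_rot: [0.002, 0.726, 0.687, 0.0]
contact_force: [-0.0, -7.4, 1.8]
gripper_width: 0.8
```

Call:
{"api": "move_arm", "payload": {"increments": "0.8 0 0.5 0 0 0 0; 0.8 0 0.5 0 0 0 0; 0.8 0 0.5 0 0 0 0; 0.8 0 0.5 0 0 0 0; 0.8 0 0.5 0 0 0 0; 0.8 0 0.5 0 0 0 0; 0.8 0 0 0 0 0 0; 0.8 0 0 0 0 0 0"}}

```text
t: 14.45
eef_pos: [0.5693, -0.0333, -0.0006]
tool_rot: [0.004, 0.727, 0.687, -0.001]
contact_force: [0.8, -14.4, -0.2]
gripper_width: 0.801
```

Call:
{"api": "move_arm", "payload": {"increments": "0.8 0 -15 0 0 0 0; 0.8 0 -5 45 0 0 0; 0 -10 10 50 0 0 0; 0 -40 35 0 0 0 0; 0 -40 35 0 0 0 0; 0 -20 33 0 0 0 0; 0 5 0 -30 0 0 0; 0 0 0 -40 0 0 0"}}

```text
t: 15.45
eef_pos: [0.4649, 0.0677, 0.0235]
tool_rot: [0.0, 0.725, 0.689, 0.002]
contact_force: [1.1, 0.8, -0.2]
gripper_width: 0.003
```

Call:
{"api": "move_arm", "payload": {"increments": "0 0 -8 -10 0 0 0; 0 8 -3 -4 0 0 0; 0 10 0 0 0 0 0; 0 4 0 0 0 0 0; 0 2 0 0 0 0 0; 0 2 0 0 0 0 0; 0 2 0 0 0 0 0; 0 2 0 0 0 0 0"}}

```text
t: 16.45
eef_pos: [0.4933, 0.0544, 0.009]
tool_rot: [-0.0, 0.726, 0.688, -0.0]
contact_force: [0.3, -0.3, 0.6]
gripper_width: 0.002
```

Call:
{"api": "move_arm", "payload": {"increments": "0 1.5 0 0 0 0 0; 0 1.5 0 0 0 0 0; 0 1.5 0 0 0 0 0; 0 1.5 0 0 0 0 0; 0 1 0 0 0 0 0; 0 1 0 0 0 0 0; 0 1 0 0 0 0 0; 0 1 0 0 0 0 0"}}

```text
t: 17.45
eef_pos: [0.5008, 0.0544, 0.0086]
tool_rot: [-0.002, 0.726, 0.688, -0.002]
contact_force: [-7.6, 0.4, 7.1]
gripper_width: 0.0
```

Call:
{"api": "move_arm", "payload": {"increments": "0 0.7 0 0 0 0 0; 0 0.7 0 0 0 0 0; 0 0.7 0 0 0 0 0; 0 0.7 0 0 0 0 0; 0 0.7 0 0 0 0 0; 0 0.5 0 0 0 0 0; 0 0 0 0 0 0 0; 0 0 0 0 0 0 0"}}

```text
t: 18.45
eef_pos: [0.5027, 0.0542, 0.0083]
tool_rot: [-0.003, 0.726, 0.688, -0.003]
contact_force: [-11.4, 0.2, 10.3]
gripper_width: 0.0
```

```bash
python3 wr.py w4
```

```text
18.45 [0.5027 0.0542 0.0083] [-0.0033  0.7256  0.6881 -0.0028] [-11.4   0.2  10.3]
```

View pics/w4.png

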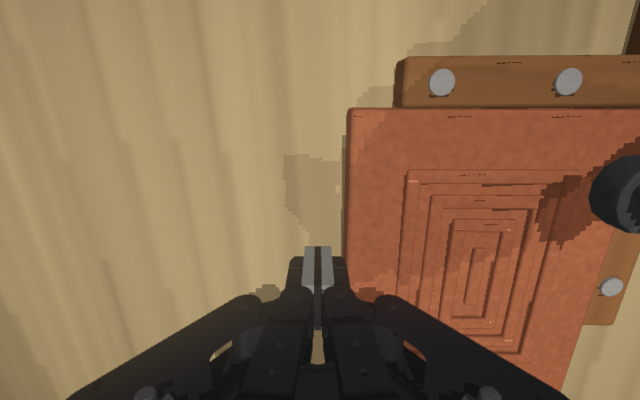

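Call:
{"api": "move_arm", "payload": {"increments": "0 0.7 0 0 0 0 0; 0 0.7 0 0 0 0 0; 0 0.7 0 0 0 0 0; 0 0 0 0 0 0 0; 0 -6 0 0 0 0 0; 0 -20 0 0 0 0 0; 0 0 0 50 0 0 0; 0 20 0 60 0 0 0"}}

```text
t: 19.5
eef_pos: [0.5017, 0.0541, 0.1187]
tool_rot: [-0.001, 0.726, 0.688, -0.001]
contact_force: [2.6, 1.3, 0.4]
gripper_width: -0.001
```

Call:
{"api": "move_arm", "payload": {"increments": "0 20 0 50 0 0 0; 0 30 0 30 0 0 0; 1 30 -5 10 0 0 0; 1 20 -20 0 0 0 0; 1 10 -30 0 0 0 0; 1 0 -10 0 0 0 0; 1 0 0 0 0 0 0; 1 0 0 0 0 0 0"}}

```text
t: 20.5
eef_pos: [0.613, -0.0091, 0.2081]
tool_rot: [-0.0, 0.725, 0.689, 0.0]
contact_force: [-0.2, 1.0, -0.8]
gripper_width: 1.001
```

```bash
python3 wr.py w5
```

```text
20.5 [ 0.613  -0.0091  0.2081] [-4.000e-04  7.250e-01  6.887e-01  3.000e-04] [-0.2  1.  -0.8]
```

View pics/w5.png

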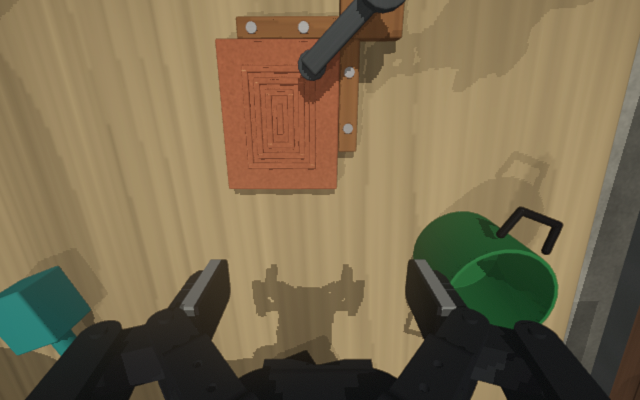

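```bash
python3 - <<'E'
from h import *
p=np.load('w5.npz')['p']; crop(p,210,5,370,200,4,'pics/w5c.png')
E
cat h.py >/dev/null
```

```text
(no output)
```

View pics/w5c.png

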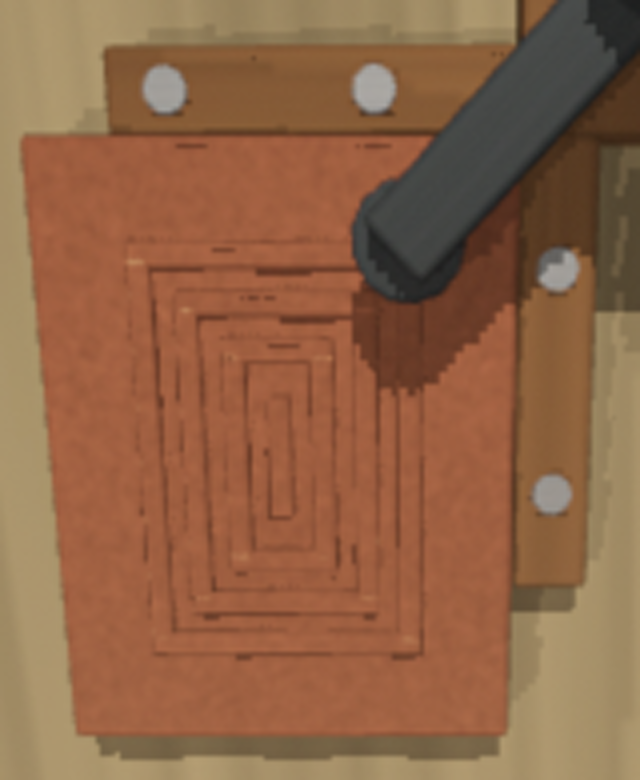

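Run:
```python
from h import *
z=np.load('w5.npz');P=(z['pos'],z['rot'])
f=lambda L,zz:plane('wrist',np.array(L)/4+[209.6,4.6],zz,P)[:,:2]
a=np.radians(-2.85);R=np.array([[np.cos(a),-np.sin(a)],[np.sin(a),np.cos(a)]])
S=lambda w:((w-[.642,.1245])@R*1000).round(1).tolist()
print('tile R',S(f([(520,200),(507,735)],.024)),'tile TL,BL',S(f([(24,135),(77,735)],.024)),'tileTop',S(f([(24,135),(440,135)],.024)))
print('strip outer',S(f([(598,150),(583,583)],.018)),'short outer',S(f([(106,46),(515,45)],.018)),'short end',S(f([(106,46),(109,131)],.018)))
print('screws',S(f([(164,90),(374,89),(558,269),(551,494)],.018)))
```

```text
tile R [[0.3, -15.6], [-0.6, -150.2]] tile TL,BL [[-117.9, -1.2], [-119.3, -149.9]] tileTop [[-117.9, -1.2], [-19.0, -1.4]]
strip outer [[19.5, -3.9], [19.7, -109.3]] short outer [[-98.2, 18.7], [-1.1, 18.6]] short end [[-98.2, 18.7], [-99.0, 0.6]]
screws [[-85.1, 9.4], [-34.7, 9.4], [10.6, -30.6], [10.3, -85.7]]
```

Run:
```python
from h import *
g=lambda L,zz:plane('top',np.array(L)/6+[390-.4,150-.4],zz)[:,:2]
# head top corners from crop c2: striking face (77,160),(193,98); handle side (138,285),(256,222)
print('head',g([(77,160),(193,98),(256,222),(138,285)],.06).round(4).tolist())
w=g([(200,265),(292,468)],.040); print('handle',w.round(4).tolist(),np.degrees(np.arctan2(*(w[1]-w[0])[::-1])))
print(np.linalg.norm(w[1]-w[0]))
```

```text
head [[0.5741, -0.2593], [0.6057, -0.3196], [0.5414, -0.3493], [0.5096, -0.2883]]
handle [[0.5224, -0.3249], [0.4175, -0.368]] -157.62879590176996
0.11344452984277059
```

```bash
cat > kin.py <<'E'
import numpy as np
from scipy.spatial.transform import Rotation as Ro
def mdh(al,a,th,d):
    ca,sa,ct,st=np.cos(al),np.sin(al),np.cos(th),np.sin(th)
    return np.array([[ct,-st,0,a],[st*ca,ct*ca,-sa,-d*sa],[st*sa,ct*sa,ca,d*ca],[0,0,0,1]])
def fk(q,p,s,full=False):
    d1,d3,a3,a4,d5,a6,d7,yb,yt,d2=p
    q=np.array(q)*s; h=np.pi/2
    T=mdh(0,0,q[0]+yb,d1)
    for al,a,th,d in [(-h,0,q[1],0),(h,0,q[2],d3),(h,a3,q[3],0),(h,a4,q[4],d5),(h,0,q[5],0),(-h,a6,q[6]+yt,d7)]:
        T=T@mdh(al,a,th,d)
    return T
E
cat > fit.py <<'E'
from kin import *; from scipy.optimize import least_squares; import itertools
from station import bot
o=bot.get_obs()
D=[([-1.428,0.478,0.022,1.556,-0.012,1.109,-0.083],[.167,.653,.23],[0,.125,.992,-.001]),
([-0.66044749,0.27244101,0.54600148,1.86332773,-0.16211604,1.04969465,-0.09588639],[.54715,.05467,.25098],[0,.7232,.6906,0]),
([-0.364,0.434,0.157,2.195,-0.181,0.868,1.453],[.3528,.0469,.0634],[-.1733,.0242,.9846,-.004]),
(o['q'],o['eef_pos'],o['tool_rot'])]
print(np.round(o['q'],4))
best=[]
for s in itertools.product([1,-1],repeat=7):
  for yb0 in (0,np.pi):
   for yt0 in(0,np.pi/2,np.pi,-np.pi/2):
    def res(p):
        r=[]
        for q,x,w in D:
            T=fk(q,p,s);Rm=Ro.from_quat([w[1],w[2],w[3],w[0]]).as_matrix()
            r+=list((T[:3,3]-x))+list(.3*(T[:3,:3]-Rm).ravel())
        r=np.array(r); return np.r_[r,.002*(p-p0)]
    p0=np.array([.3,.35,.05,.05,.35,.07,.25,yb0,yt0,0])
    if s[1]*1!=1 and False: continue
    f=least_squares(res,p0,max_nfev=25); best.append((f.cost,s,f.x))
best.sort(key=lambda b:b[0])
for b in best[:4]: print(b[0],b[1],b[2].round(4))
np.savez('kin.npz',p=best[0][2],s=best[0][1])
E
time python3 fit.py
```

```text
[-0.6364  0.4876  0.7578  1.7713 -0.3845  1.0367  0.212 ]
0.0751542150844992 (-1, -1, -1, -1, -1, -1, -1) [ 0.2331 -0.0703  1.5633  0.7107  4.0441  2.5097 -1.8336 -0.1272 -1.6205
  0.    ]
0.075156530052246 (-1, 1, -1, 1, -1, 1, -1) [ 0.2331 -0.0703 -1.5632 -0.7106  4.0439 -2.5096 -1.8335  3.0144  1.5211
  0.    ]
0.07515883772691924 (-1, -1, -1, -1, -1, -1, -1) [ 0.233  -0.0703  1.5633  0.7107  4.0441  2.5097 -1.8337 -0.1272  4.6627
  0.    ]
0.07515946190055268 (-1, -1, -1, -1, -1, -1, -1) [ 0.2331 -0.0703  1.5633  0.7106  4.0441  2.5097 -1.8336 -0.1272 -1.6204
  0.    ]
real	3m38.426s
user	3m35.627s
sys	0m0.156s
```

```bash
cat > kin.py <<'E'
import numpy as np
from scipy.spatial.transform import Rotation as Ro
def fk(q,p,s):
    d1,d3,a3,a4,d5,a6,d7,yb,yt=p
    q=np.array(q)*s; q[0]+=yb;q[6]+=yt
    R=Ro.identity(); x=np.array([0,0,d1.real if 0 else d1]); 
    R=Ro.from_euler('ZY',[q[0],q[1]]); x=x+R.apply([a3,0,d3])
    R=R*Ro.from_euler('ZY',[q[2],q[3]]); x=x+R.apply([a4,0,d5])
    R=R*Ro.from_euler('ZY',[q[4],q[5]]); x=x+R.apply([a6,0,d7])
    R=R*Ro.from_euler('Z',q[6]); T=np.eye(4);T[:3,:3]=R.as_matrix();T[:3,3]=x
    return T
E
sed -i "s/p0=np.array(.*/p0=np.array([.35,.4,0,0,.4,0,.3,yb0,yt0])/; s/for yb0 in (0,np.pi)/for yb0 in (-.1,np.pi)/; s/if s\[1\]\*1!=1 and False: continue/if s[1]!=1 or s[3]!=s[5]: continue/" fit.py
sed -i "s/^for s in .*/for s in [(a,1,b,c,d,c,e) for a in (1,-1) for b in (1,-1) for c in (1,-1) for d in (1,-1) for e in (1,-1)]:/" fit.py
time python3 fit.py
```

```text
[-0.6364  0.4876  0.7578  1.7713 -0.3845  1.0367  0.212 ]
0.0005356665899515144 (-1, 1, -1, 1, -1, 1, -1) [ 0.3     0.5319 -0.0019  0.0051  0.4435 -0.0422  0.3371 -0.0935  1.4787]
0.000540022372236418 (-1, 1, -1, 1, -1, 1, -1) [ 0.3     0.5319 -0.0019  0.0051  0.4435 -0.0422  0.3371 -0.0935  1.4786]
0.000541180277807681 (-1, 1, -1, 1, -1, 1, -1) [ 0.2999  0.5319 -0.002   0.0051  0.4435 -0.0422  0.3371 -0.0935  1.4787]
0.0005542476246624476 (-1, 1, -1, 1, -1, 1, -1) [ 0.3     0.5319 -0.0019  0.0051  0.4435 -0.0422  0.3371 -0.0935  1.4786]
real	0m45.706s
user	0m45.997s
sys	0m0.145s
```

```bash
cat > ik.py <<'E'
from kin import *; from scipy.optimize import least_squares
k=np.load('kin.npz');KP,KS=k['p'],k['s']
LO=np.array([-2.96,-.34,-1.41,.24,-1.37,.17,-2.96]);HI=np.array([2.96,2.1,1.46,2.44,4.51,1.92,2.96])
def ik(x,Rm,q0,w=.01):
    def res(q):
        T=fk(q,KP,KS); return np.r_[(T[:3,3]-x)*10,3*(T[:3,:3]-Rm).ravel(),w*(q-q0)]
    f=least_squares(res,np.clip(q0,LO+.01,HI-.01),bounds=(LO,HI)); T=fk(f.x,KP,KS)
    return f.x,np.linalg.norm(T[:3,3]-x),np.degrees(Ro.from_matrix(T[:3,:3].T@Rm).magnitude())
def Rtool(d,ydir):
    z=np.array(d)/np.linalg.norm(d); y=np.array(ydir,float); y-=z*(y@z); y/=np.linalg.norm(y); return np.c_[np.cross(y,z),y,z]
E
python3 - <<'E'
from ik import *
from station import bot
o=bot.get_obs();T=fk(o['q'],KP,KS);print(T[:3,3]-o['eef_pos']); w=o['tool_rot'];Rm=Ro.from_quat([w[1],w[2],w[3],w[0]]).as_matrix();print(np.degrees(Ro.from_matrix(T[:3,:3].T@Rm).magnitude()))
q0=o['q']; az=np.radians(-156.5);h=np.array([np.cos(az),np.sin(az),0]);up=np.array([0,0,1.]);n=np.cross(up,h)
P=np.array([.589,-.289,.03])+h*.150
for tau in (0,20,30,45):
  t=np.radians(tau); d0=-up*np.cos(t)-h*np.sin(t)
  for sg in(1,-1):
    q1,e,a=ik(P+.019*d0,Rtool(d0,sg*n),q0)
    print('tau',tau,sg,q1.round(2),round(e*1000,1),round(a,1))
    if e>.004 or a>2: continue
    for haz in range(-180,180,30):
      hh=np.array([np.cos(np.radians(haz)),np.sin(np.radians(haz)),0]);nn=np.cross(up,hh)
      d1=hh*np.cos(t)-up*np.sin(t)
      G=np.array([.50,-.25,.150]);b=None
      q2,e2,a2=ik(G+.019*d1,Rtool(d1,sg*nn),q1)
      if e2<.004 and a2<2: print('    h az',haz,q2.round(2))
E
```

```text
[-0.00683303 -0.01159872 -0.00442956]
0.0774850718113128
tau 0 1 [-0.06  0.8   0.81  1.96 -0.85  0.76  0.1 ] 0.0 0.0
    h az -150 [-0.59  1.57  1.25  1.32  0.01  1.8  -0.41]
    h az -120 [-0.92  1.66  1.34  1.71 -0.03  1.2  -0.33]
    h az -90 [-1.18  1.86  1.39  2.1  -0.34  0.53 -0.1 ]
    h az -60 [-0.53  0.97  0.41  2.37  1.96  1.31 -1.93]
    h az 30 [ 1.42  1.01 -0.56  2.13 -1.37  1.12 -1.83]
    h az 60 [ 0.74  1.    0.25  1.75 -1.23  1.92 -1.97]
    h az 90 [ 0.97  1.13 -0.32  1.38 -0.66  1.92 -2.28]
tau 0 -1 [ 0.58  0.62 -0.01  1.99  0.01  0.53  2.53] 0.0 0.0
    h az -150 [-0.32  1.23  0.58  1.3   0.46  1.92  2.25]
    h az -120 [-0.46  1.07  0.46  1.68  0.82  1.56  2.06]
    h az -90 [-0.51  0.95  0.35  2.05  1.31  1.33  1.71]
    h az -60 [-0.21  0.91  0.04  2.38  2.    1.6   1.33]
    h az 0 [ 1.14  0.96 -0.31  2.44  4.15  1.47  1.81]
    h az 30 [ 1.42  1.01 -0.56  2.13 -1.37  1.12  1.32]
    h az 60 [ 1.08  1.   -0.24  1.76 -1.02  1.61  1.04]
    h az 90 [ 0.97  1.13 -0.32  1.38 -0.66  1.92  0.86]
tau 20 1 [ 0.12  0.76  0.75  2.05 -1.29  0.86  0.6 ] 0.0 0.0
    h az -
[... 2660 characters left out ...]
.25  2.44] 0.0 0.0
    h az -180 [ 0.65  0.92 -0.7   1.39  0.57  1.85  1.41]
    h az -150 [ 0.57  0.85 -0.73  1.57  0.83  1.75  1.69]
    h az -120 [ 0.58  0.75 -0.8   1.82  1.09  1.57  1.91]
    h az -90 [ 0.69  0.66 -0.91  2.09  1.4   1.35  2.1 ]
    h az -60 [ 0.98  0.63 -1.08  2.32  1.81  1.09  2.3 ]
    h az -30 [ 1.42  0.8  -1.31  2.41  2.2   0.83  2.72]
    h az 0 [ 1.55  0.76 -1.12  2.29  2.55  0.17  2.96]
    h az 30 [ 1.45  0.65 -0.94  2.19 -0.71  0.37  0.29]
    h az 60 [ 1.36  0.75 -0.84  1.93 -0.31  0.86  0.33]
    h az 90 [ 1.2   0.86 -0.81  1.65 -0.07  1.28  0.49]
    h az 120 [ 0.99  0.93 -0.77  1.44  0.12  1.62  0.75]
    h az 150 [ 0.8   0.95 -0.72  1.34  0.33  1.81  1.07]
```

```bash
cat > sim.py <<'E'
from ik import *
def step(q,x,R):
    return ik(x,R,q,.003)
def run(q,poses,n=8,verbose=True):
    # poses: list of (x,R); slerp between
    T=fk(q,KP,KS);x0,R0=T[:3,3],Ro.from_matrix(T[:3,:3]); 
    for (x,R) in poses:
        R1=Ro.from_matrix(R);rv=(R1*R0.inv()).as_rotvec();m=max(n,int(np.ceil(np.linalg.norm(rv)/.17)))
        for i in range(1,m+1):
            xx=x0+(x-x0)*i/m;RR=(Ro.from_rotvec(rv*i/m)*R0).as_matrix()
            q,e,a=step(q,xx,RR)
        x0,R0=x,R1
        if verbose: print('   ',m,q.round(2),round(e*1000,1),round(a,1), 'margin',np.minimum(q-LO,HI-q).min().round(2))
    return q
E
python3 - <<'E'
from sim import *
from station import bot
qs=bot.get_obs()['q']
az=np.radians(-156.5);h=np.array([np.cos(az),np.sin(az),0]);up=np.array([0,0,1.])
P=np.array([.589,-.289,.03])+h*.150
def pose(G,haz,phi,tau,sg):
    # phi = mallet pitch (0 lying, 90 up); tool rigid
    hh=np.array([np.cos(haz),np.sin(haz),0]);nn=np.cross(up,hh)
    t=phi-tau; d=hh*np.sin(t)-up*np.cos(t)
    return G+.019*d,Rtool(d,sg*nn)
for sg in(1,-1):
  for tau in (0,20,30,40):
   t=np.radians(tau)
   for hz in (-156.5,-135,-115,-95):
    z=np.radians(hz);G2=np.array([.5,-.3,.22])
    print(sg,tau,hz)
    run(qs,[pose(P+[0,0,.15],az,0,t,sg),pose(P,az,0,t,sg),pose(P+[0,0,.1],az,0,t,sg),pose(G2,z,np.pi/4,t,sg),pose(G2,z,np.pi/2,t,sg),pose(G2-[0,0,.07],z,np.pi/2,t,sg)])
E
```

```text
1 0 -156.5
    8 [-0.2   0.59  1.01  1.89 -0.6   1.   -0.08] 0.0 0.0 margin 0.45
    8 [-0.06  0.8   0.8   1.96 -0.84  0.75  0.09] 0.0 0.0 margin 0.48
    8 [-0.16  0.66  0.95  1.93 -0.68  0.91 -0.03] 0.0 0.0 margin 0.51
    8 [-0.45  1.01  1.16  1.47 -0.19  1.54 -0.48] 0.0 0.0 margin 0.3
    8 [-0.43  1.42  1.15  1.24  0.18  1.89 -0.45] 0.0 0.0 margin 0.03
    8 [-0.41  1.5   1.11  1.21  0.11  1.88 -0.51] 0.0 0.0 margin 0.04
1 0 -135
    8 [-0.2   0.59  1.01  1.89 -0.6   1.   -0.08] 0.0 0.0 margin 0.45
    8 [-0.06  0.8   0.8   1.96 -0.84  0.75  0.09] 0.0 0.0 margin 0.48
    8 [-0.16  0.66  0.95  1.93 -0.68  0.91 -0.03] 0.0 0.0 margin 0.51
    8 [-0.61  0.95  1.2   1.67 -0.11  1.23 -0.27] 0.0 0.0 margin 0.26
    8 [-0.67  1.44  1.24  1.53  0.19  1.46 -0.41] 0.0 0.0 margin 0.22
    8 [-0.65  1.52  1.18  1.5   0.14  1.45 -0.48] 0.0 0.0 margin 0.28
1 0 -115
    8 [-0.2   0.59  1.01  1.89 -0.6   1.   -0.08] 0.0 0.0 margin 0.45
    8 [-0.06  0.8   0.8   1.96 -0.84  0.75  0.09] 0.0 0.0 margin 0.48
    8 [-0.16  0.66  0.95  1.93 -0.68  0.91 -0.03] 0.0 0.0 margin 0.51
    8 [-0.74  0.89  1.
[... 11940 characters left out ...]
[ 1.69  0.8  -1.04  2.14 -0.05  0.36  2.9 ] 0.0 0.0 margin 0.06
    8 [ 1.04  0.46 -0.82  1.83  0.49  1.04  2.72] 0.0 0.0 margin 0.24
    8 [ 0.47  0.58 -0.57  1.82  1.07  1.49  2.13] 0.0 0.0 margin 0.43
    8 [ 0.45  0.69 -0.54  1.85  1.13  1.44  2.02] 0.0 0.0 margin 0.48
-1 40 -95
    13 [ 1.72  0.68 -1.08  2.12 -0.19  0.47  2.96] 0.0 0.0 margin 0.0
    8 [ 1.59  0.97 -0.89  2.15  0.02  0.19  2.96] 0.0 0.0 margin 0.0
    8 [ 1.69  0.8  -1.04  2.14 -0.05  0.36  2.9 ] 0.0 0.0 margin 0.06
    8 [ 1.19  0.53 -1.03  1.85  0.62  1.06  2.96] 0.0 0.0 margin 0.0
    8 [ 0.64  0.52 -0.75  2.02  1.31  1.33  2.22] 0.0 0.0 margin 0.42
    8 [ 0.59  0.64 -0.7   2.04  1.41  1.32  2.08] 0.0 0.0 margin 0.4
```

Call:
{"api": "move_arm", "payload": {"increments": "1 -20 -42 0 0 0 -0.1385; 1 -20 -43 0 0 0 -0.1385; 1 -20 -43 0 0 0 -0.1385; 1 -20 -43 0 0 0 -0.1385; 1 -20 -43 0 0 0 -0.1385; 1 -20 -43 0 0 0 -0.1385; 1 -21 -43 0 0 0 -0.1385; 1 -21 -40 0 0 0 -0.1385"}}

```text
t: 21.55
eef_pos: [0.4512, -0.3509, 0.2083]
tool_rot: [-0.0, 0.979, 0.202, 0.0]
contact_force: [0.7, -0.1, -0.2]
gripper_width: 0.998
```

```bash
python3 wr.py w6
```

```text
21.55 [ 0.4512 -0.3509  0.2083] [-1.000e-04  9.794e-01  2.022e-01  4.000e-04] [ 0.7 -0.1 -0.2]
```

View pics/w6.png

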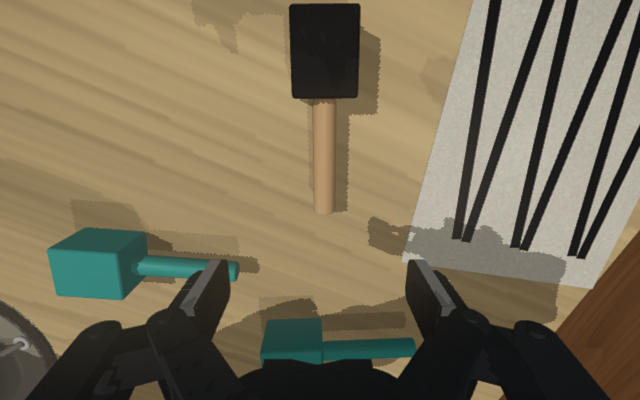

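Run:
```python
from h import *
z=np.load('w6.npz');p=z['p'];P=(z['pos'],z['rot'])
hsv=cv2.cvtColor(p,cv2.COLOR_RGB2HSV)
# handle edges by rows
for r in (115,140,165,190,205):
    row=p[r,295:350].astype(int); print(r,''.join('#' if (x[0]-x[2]>55 and x[0]>140) else '.' for x in row))
m=(hsv[...,2]<70).astype(np.uint8);m[:, :270]=0;m[:,390:]=0;m[110:]=0
c=max(cv2.findContours(m,0,2)[0],key=cv2.contourArea);print(cv2.boundingRect(c))
f=lambda L,zz:plane('wrist',L,zz,P)[:,:2].round(4).tolist()
print('head back top',f([(292,98),(357,99)],.06),'front',f([(289,4),(359,5)],.06))
print('turq end',f([(238,270)],.03),'turq2 end',f([(413,348)],.03),'turq1 head',f([(150,240)],.06))
print('handle end',f([(324,214)],.03))
```

```text
115 #################.####################.................
140 #####################################.................#
165 ###############...###################.................#
190 #####################################...............###
205 #####################################................##
(289, 4, 71, 95)
head back top [[0.517, -0.2989], [0.5393, -0.3528]] front [[0.5842, -0.2694], [0.6062, -0.3226]]
turq end [[0.3102, -0.3098]] turq2 end [[0.2896, -0.5577]] turq1 head [[0.3283, -0.2152]]
handle end [[0.4159, -0.3752]]
```

Call:
{"api": "move_arm", "payload": {"increments": "1 -7 -5 -34 0.047 -0.1063 0; 1 -7 -5 -34 0.047 -0.1063 0; 1 -7 -5 -34 0.047 -0.1063 0; 1 6.3 2.8 -18.8 0 0 0; 1 6.3 2.8 -18.8 0 0 0; 1 6.3 2.8 -18.8 0 0 0; 1 6.3 2.8 -18.8 0 0 0; 1 6.3 2.8 -18.8 0 0 0"}}

```text
t: 22.6
eef_pos: [0.4629, -0.3504, 0.0118]
tool_rot: [-0.037, 0.964, 0.201, 0.17]
contact_force: [-0.2, -0.9, 0.3]
gripper_width: 1.002
```

```bash
python3 wr.py w7
python3 - <<'E'
from station import bot
print(bot.get_obs()['q'].round(2))
E
```

```text
22.6 [ 0.4629 -0.3504  0.0118] [-0.0366  0.964   0.2014  0.1698] [-0.2 -0.9  0.3]
[ 0.29  0.69  0.56  2.07 -1.22  0.71  0.61]
```

View pics/w7.png

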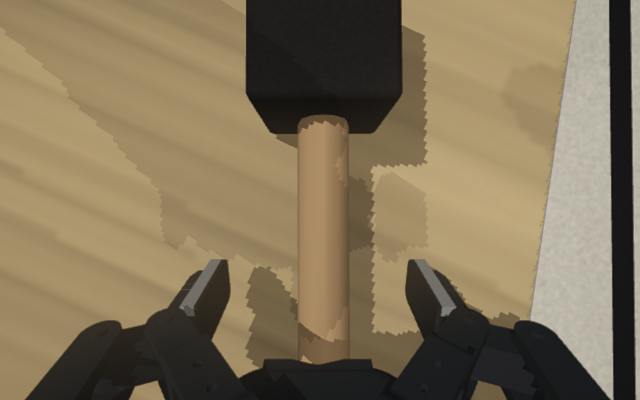

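Call:
{"api": "move_arm", "payload": {"increments": "0 0 0 0 0 0 0; 0 0 0 0 0 0 0; 0 0 0 0 0 0 0; 0 0 0 0 0 0 0; 0 0 0 0 0 0 0; 0 0 0 0 0 0 0; 0 0 0 10 0 0 0; 0 0 0 30 0 0 0", "newtons": 80}}

```text
t: 23.65
eef_pos: [0.4602, -0.3501, 0.0511]
tool_rot: [-0.038, 0.964, 0.2, 0.168]
contact_force: [0.5, -1.2, -2.7]
gripper_width: 0.254
```

```bash
python3 wr.py w8
```

```text
23.65 [ 0.4602 -0.3501  0.0511] [-0.0382  0.9645  0.2005  0.1678] [ 0.5 -1.2 -2.7]
```

View pics/w8.png

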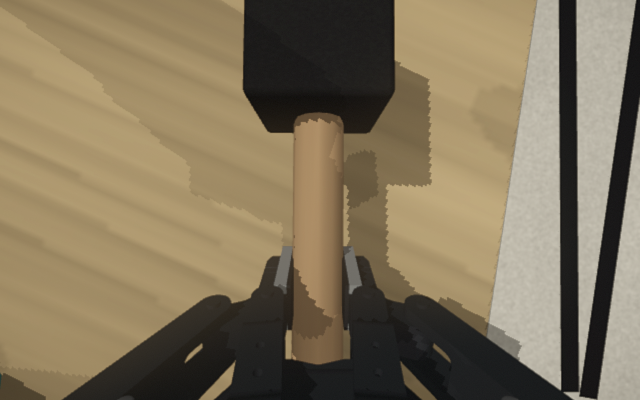

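Call:
{"api": "move_arm", "payload": {"increments": "0 3 12 35 0 0 0.183; 0 3 12 40 0 0 0.183; 0 3.5 12 24 -0.123 0.1238 0; 0 3.5 12 24 -0.123 0.1238 0; 0 3.5 12 20 -0.123 0.1238 0; 0 3.5 12 10 -0.123 0.1238 0; 0 3.5 12 5 -0.123 0.1238 0; 0 3.5 12 4 -0.123 0.1238 0"}}

```text
t: 24.7
eef_pos: [0.4896, -0.2538, 0.2144]
tool_rot: [0.133, 0.869, 0.356, -0.317]
contact_force: [-0.2, -0.3, -4.7]
gripper_width: 0.258
```

Run:
```python
from station import bot
import numpy as np
from scipy.spatial.transform import Rotation as Ro
o=bot.get_obs();print(o['q'].round(2));w=o['tool_rot'];R=Ro.from_quat([w[1],w[2],w[3],w[0]]).as_matrix();print(R.round(3))
```

```text
[-0.62  0.82  1.1   1.76 -0.06  1.24 -0.35]
[[ 0.545  0.703 -0.457]
 [ 0.534 -0.711 -0.456]
 [-0.646  0.004 -0.763]]
```

Call:
{"api": "move_arm", "payload": {"increments": "0 0 0 0 -0.123 0.1238 0; 0 0 0 0 -0.123 0.1238 0; 0 0 0 0 -0.123 0.1238 0; 0 0 0 -15 0 0 0; 0 0 0 -15 0 0 0; 0 0 0 -5 0 0 0; 0 0 0 0 0 0 0; 0 0 0 0 0 0 0"}}

```text
t: 25.7
eef_pos: [0.4887, -0.256, 0.1803]
tool_rot: [0.22, 0.759, 0.309, -0.529]
contact_force: [-0.4, -0.4, -3.4]
gripper_width: 0.256
```

Run:
```python
from h import *
from scipy.spatial.transform import Rotation as Ro
o=bot.get_obs();print(o['q'].round(2),o['eef_pos'].round(4));w=o['tool_rot'];R=Ro.from_quat([w[1],w[2],w[3],w[0]]).as_matrix();print(R.round(3))
p,d=vision.read_camera('side'); np.savez('s3.npz',p=p,d=d); crop(p,220,120,480,320,3,'pics/s3.png')
p,d=vision.read_camera('top'); np.savez('t3.npz',p=p,d=d); crop(p,330,130,450,260,4,'pics/t3.png')
```

```text
[-0.65  1.19  1.07  1.66  0.09  1.39 -0.47] [ 0.4887 -0.256   0.1803]
[[ 0.249  0.703 -0.666]
 [ 0.237 -0.711 -0.662]
 [-0.939  0.007 -0.344]]
```

View pics/s3.png

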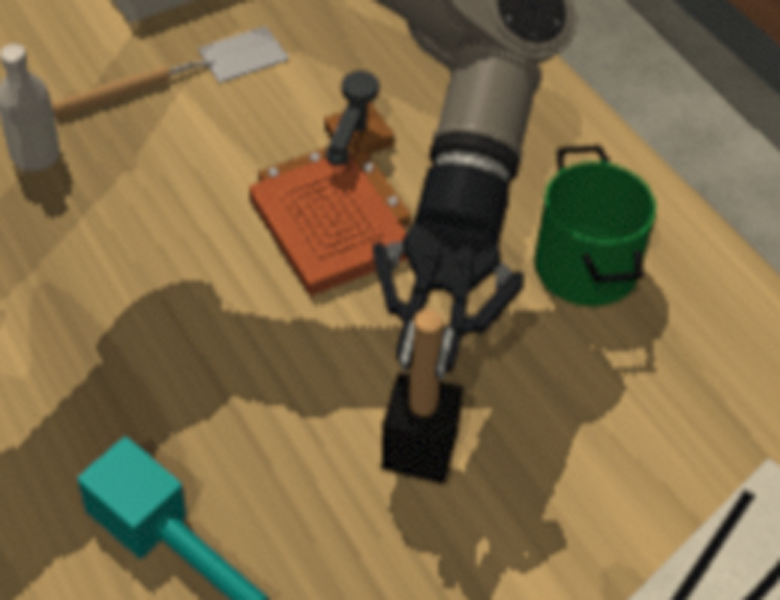

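View pics/t3.png

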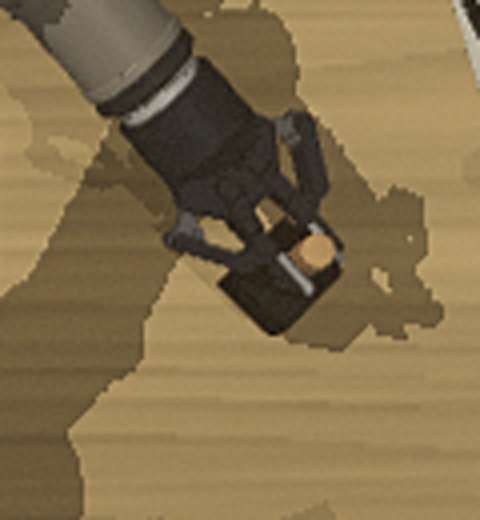

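Run:
```python
from h import *
def tri(a,b):
    o1,d1=ray('top',a);o2,d2=ray('side',b);d1=d1[0];d2=d2[0]
    A=np.c_[d1,-d2];s=np.linalg.lstsq(A,o2-o1,rcond=None)[0];x=o1+d1*s[0];y=o2+d2*s[1];return (x+y)/2,np.linalg.norm(x-y)
print('top of handle',tri((409.5-.1,192.5-.1),(362.3-.2,226.5-.2)))
G=np.array([.4887,-.256,.1803])-.019*np.array([-.666,-.662,-.344]);print('G',G)
# head top-face corners guesses in side crop: (400,375),(463,387) back? bottom (383,467),(447,480); upper near edge (388,425),(455,437)
f=lambda L:np.array(L)/3+[219.8,119.8]
print(proj('side',[G+[0,0,.045]]),f([(427,320)]))
for zz in (0.0,.02,.03,.04): print(zz,plane('side',f([(383,467),(447,480)]),zz).round(3).tolist())
```

```text
top of handle (array([ 0.50006919, -0.24437836,  0.22640208]), np.float64(0.00011104299201185959))
G [ 0.501354 -0.243422  0.186836]
[[362.44779983 224.43601593]] [[362.13333333 226.46666667]]
0.0 [[0.477, -0.229, 0.0], [0.521, -0.27, 0.0]]
0.02 [[0.47, -0.239, 0.02], [0.513, -0.279, 0.02]]
0.03 [[0.467, -0.244, 0.03], [0.509, -0.284, 0.03]]
0.04 [[0.463, -0.249, 0.04], [0.506, -0.288, 0.04]]
```

Call:
{"api": "move_arm", "payload": {"increments": "0 0 0 -12 0 0 0; 0 0 0 -10 0 0 0; 0 0 0 -3 0 0 0; 0 0 0 -2 0 0 0; 0 0 0 -1 0 0 0; 0 0 0 -1 0 0 0; 0 0 0 -1 0 0 0; 0 0 0 0 0 0 0"}}

```text
t: 26.8
eef_pos: [0.4887, -0.2557, 0.1493]
tool_rot: [0.22, 0.758, 0.31, -0.53]
contact_force: [-0.3, -0.4, -3.5]
gripper_width: 0.254
```

Call:
{"api": "move_arm", "payload": {"increments": "0 0 0 -1 0 0 0; 0 0 0 -1 0 0 0; 0 0 0 -0.5 0 0 0; 0 0 0 -0.5 0 0 0; 0 0 0 -0.5 0 0 0; 0 0 0 -0.5 0 0 0; 0 0 0 0 0 0 0; 0 0 0 0 0 0 0"}}

```text
t: 27.8
eef_pos: [0.4887, -0.2561, 0.1466]
tool_rot: [0.221, 0.758, 0.309, -0.53]
contact_force: [0.5, 1.4, 5.7]
gripper_width: 0.252
```

Call:
{"api": "move_arm", "payload": {"increments": "0.35 0 0 0 0 0 0; 0.5 0 0 0 0 0 0; 0.7 0 0 0 0 0 0; 0.8 0 0 0 0 0 0; 0.8 7 7 3 0 0 0; 0.8 20 20 10 0 0 0; 0.8 27 27 14 0 0 0; 0.8 20 20 40 0 0 0"}}

```text
t: 28.8
eef_pos: [0.5639, -0.1794, 0.2112]
tool_rot: [0.22, 0.757, 0.311, -0.53]
contact_force: [1.0, -0.5, 0.2]
gripper_width: 0.798
```

Run:
```python
from h import *
o=bot.get_obs();print(o['q'].round(2),o['eef_pos'].round(4))
p,d=vision.read_camera('side'); np.savez('s4.npz',p=p,d=d); crop(p,220,120,480,320,3,'pics/s4.png')
p,d=vision.read_camera('top'); np.savez('t4.npz',p=p,d=d); crop(p,350,130,450,260,4,'pics/t4.png')
```

```text
[-0.67  1.2   1.07  1.44  0.07  1.62 -0.46] [ 0.5639 -0.1794  0.2112]
```

View pics/s4.png

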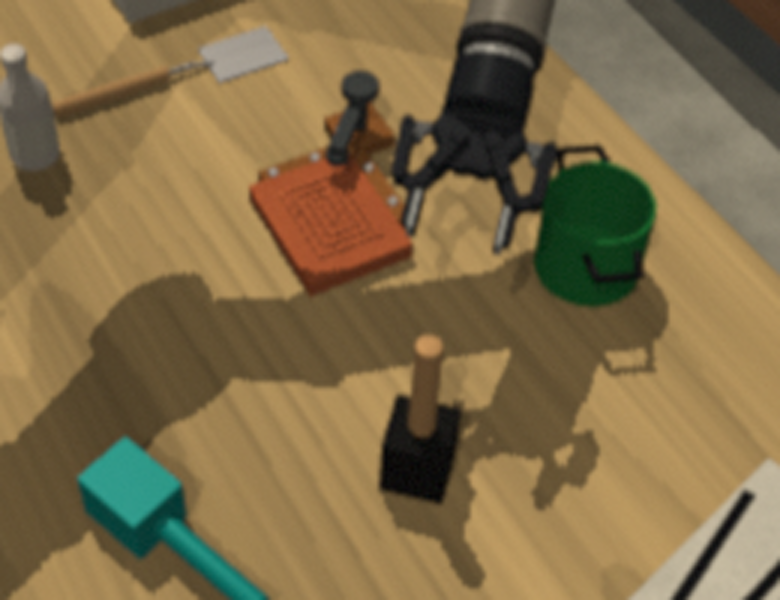

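View pics/t4.png

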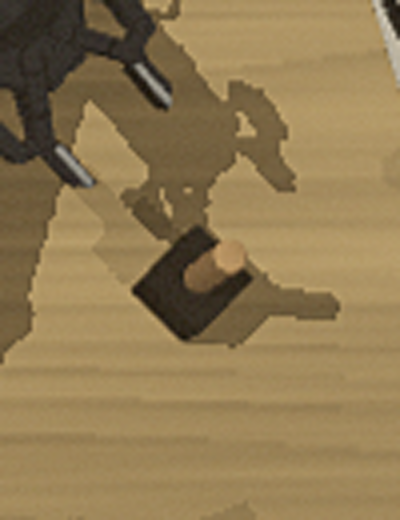

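Call:
{"api": "move_arm", "payload": {"increments": "0.8 0 0 20 0.123 -0.1238 0; 0.8 0 0 20 0.123 -0.1238 0; 0.8 0 0 20 0.123 -0.1238 0; 0.8 0 0 20 0.123 -0.1238 0; 0.8 0 0 10 0.123 -0.1238 0; 0.8 0 0 0 0.123 -0.1238 0; 0.8 0 0 0 0.123 -0.1238 0; 0.8 0 0 0 0 0 0"}}

```text
t: 29.9
eef_pos: [0.5599, -0.1854, 0.3039]
tool_rot: [-0.001, 0.927, 0.375, 0.002]
contact_force: [-0.0, 1.0, -0.2]
gripper_width: 0.8
```

```bash
python3 - <<'E'
from h import *
from scipy.spatial.transform import Rotation as Ro
o=bot.get_obs();print(o['q'].round(2),o['eef_pos'].round(4));w=o['tool_rot'];R=Ro.from_quat([w[1],w[2],w[3],w[0]]).as_matrix();print(R.round(3))
def tri(a,b):
    o1,d1=ray('top',a);o2,d2=ray('side',b);d1=d1[0];d2=d2[0]
    A=np.c_[d1,-d2];s=np.linalg.lstsq(A,o2-o1,rcond=None)[0];x=o1+d1*s[0];y=o2+d2*s[1];return (x+y)/2,np.linalg.norm(x-y)
a=np.array([231,257])/4+[349.9,129.9];b=np.array([428,346])/3+[219.8,119.8]
print(tri(a,b),plane('top',a,.195),plane('side',b,.195))
E
python3 wr.py w9
```

```text
[-0.55  0.42  1.05  1.73 -0.39  1.22 -0.2 ] [ 0.5599 -0.1854  0.3039]
[[ 0.719  0.695  0.003]
 [ 0.695 -0.719  0.002]
 [ 0.004  0.    -1.   ]]
(array([ 0.50092751, -0.24678244,  0.19268072]), np.float64(0.001718380477989622)) [[ 0.49978898 -0.24597747  0.195     ]] [[ 0.50076877 -0.24835345  0.195     ]]
29.9 [ 0.5599 -0.1854  0.3039] [-5.000e-04  9.272e-01  3.746e-01  1.700e-03] [-0.   1.  -0.2]
```

View pics/w9.png

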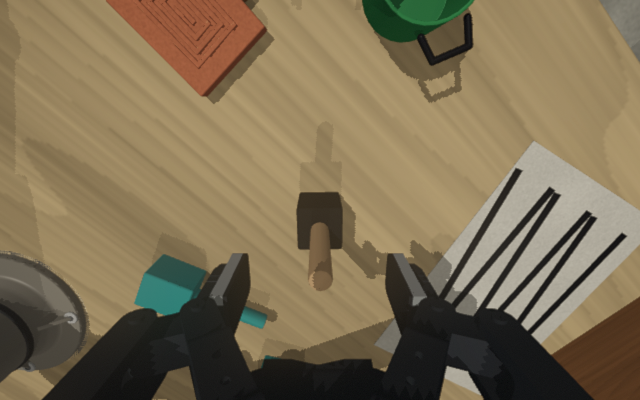

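Run:
```python
from h import *
z=np.load('w9.npz');print(plane('wrist',[(320,281)],.195,(z['pos'],z['rot'])))
```

```text
[[ 0.50254176 -0.24559129  0.195     ]]
```

Call:
{"api": "move_arm", "payload": {"increments": "0.8 -29 -30 0 0 0 0; 0.8 -30 -30 0 0 0 0; 0.8 0 0 -30 0 0 0; 0.8 0 0 -45 0 0 0; 0.8 0 0 -45 0 0 0; 0.8 0 0 -30 0 0 0; 0.8 0 0 -10 0 0 0; 0.8 0 0 0 0 0 0"}}

```text
t: 30.95
eef_pos: [0.5041, -0.2413, 0.142]
tool_rot: [-0.0, 0.925, 0.379, -0.001]
contact_force: [0.4, -0.8, 0.3]
gripper_width: 0.802
```

```bash
python3 wr.py w10
```

```text
30.95 [ 0.5041 -0.2413  0.142 ] [-0.      0.9255  0.3789 -0.001 ] [ 0.4 -0.8  0.3]
```

View pics/w10.png

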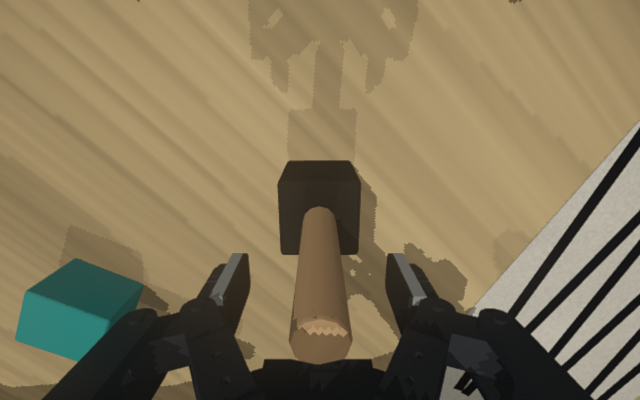

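Call:
{"api": "move_arm", "payload": {"increments": "0.8 -3 -4 0 0 0 0; 0 0 0 0 0 0 0; 0 0 0 0 0 0 0; 0 0 0 0 0 0 0; 0 0 0 0 0 0 0; 0 0 0 0 0 0 0; 0 0 0 10 0 0 0; 0 0 0 30 0 0 0", "newtons": 110}}

```text
t: 32.0
eef_pos: [0.4993, -0.2447, 0.1815]
tool_rot: [-0.001, 0.926, 0.378, -0.002]
contact_force: [0.4, 0.1, -3.7]
gripper_width: 0.255
```

```bash
python3 wr.py w11
```

```text
32.0 [ 0.4993 -0.2447  0.1815] [-0.0013  0.9257  0.3783 -0.0018] [ 0.4  0.1 -3.7]
```

View pics/w11.png

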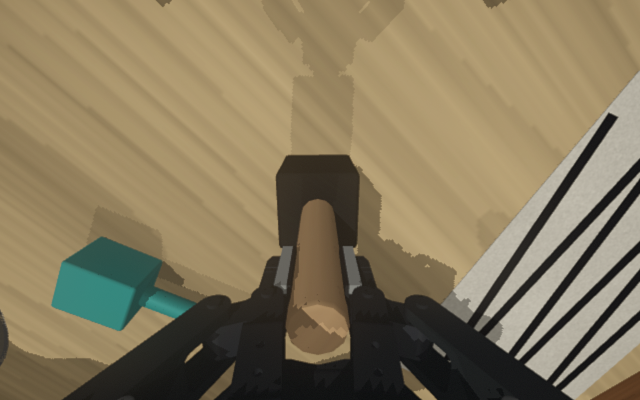

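Call:
{"api": "move_arm", "payload": {"increments": "0 5 10 50 0 0 0.05; 0 15 30 50 0 0 0.07; 0 19 45 10 0 0 0.08; 0 19 45 0 0 0 0.08; 0 19 45 0 0 0 0.08; 0 19 45 0 0 0 0.08; 0 19 45 0 0 0 0.08; 0 19 45 0 0 0 0.08"}}

```text
t: 33.05
eef_pos: [0.6352, 0.0667, 0.2918]
tool_rot: [-0.0, 0.771, 0.636, -0.0]
contact_force: [0.4, -0.3, -3.5]
gripper_width: 0.257
```

Call:
{"api": "move_arm", "payload": {"increments": "0 19 45 0 0 0 0.08; 0 19 40 0 0 0 0.04; 0 2 2 -10 0 0 0; 0 0 0 -10 0 0 0; 0 0 0 0 0 0 0; 0 0 0 0 0 0 0; 0 0 0 0 0 0 0; 0 0 0 0 0 0 0"}}

```text
t: 34.05
eef_pos: [0.6748, 0.1511, 0.2727]
tool_rot: [0.0, 0.733, 0.68, 0.0]
contact_force: [-0.4, 0.9, -3.0]
gripper_width: 0.257
```

```bash
python3 wr.py w12
python3 - <<'E'
from h import *
p,d=vision.read_camera('side'); np.savez('s5.npz',p=p,d=d); crop(p,250,60,430,220,4,'pics/s5.png')
E
```

```text
34.05 [0.6748 0.1511 0.2727] [1.000e-04 7.332e-01 6.800e-01 2.000e-04] [-0.4  0.9 -3. ]
```

View pics/s5.png

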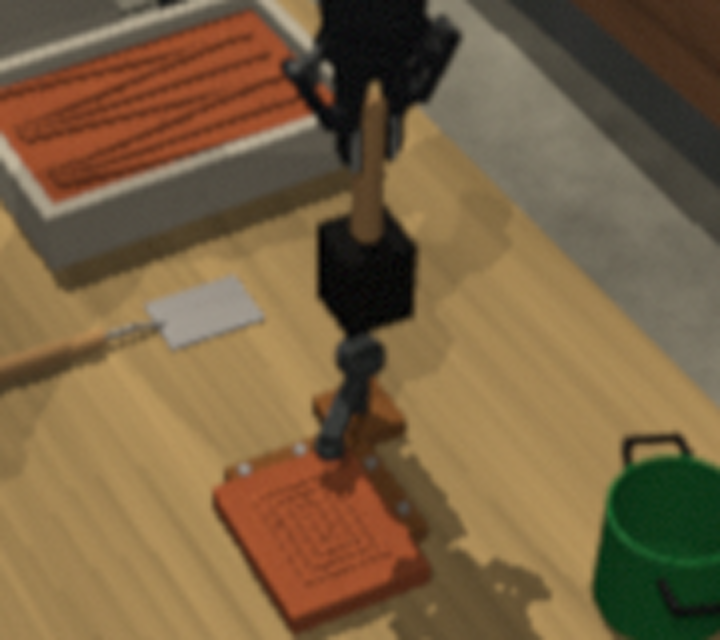

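View pics/w12.png

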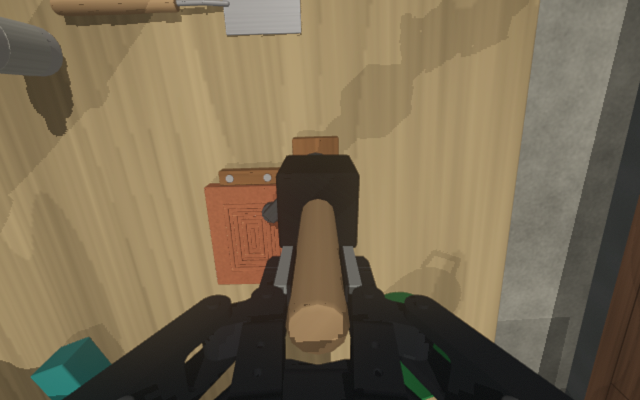

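Call:
{"api": "move_arm", "payload": {"increments": "0 -1.5 0.5 -20 0 0 0; 0 0 0 -15 0 0 0; 0 0 0 -8 0 0 0; 0 0 0 -4 0 0 0; 0 0 0 -4 0 0 0; 0 0 0 -4 0 0 0; 0 0 0 -4 0 0 0; 0 0 0 0 0 0 0"}}

```text
t: 35.15
eef_pos: [0.6733, 0.1518, 0.2135]
tool_rot: [0.0, 0.733, 0.68, 0.0]
contact_force: [-2.6, -0.4, -0.2]
gripper_width: 0.255
```

Call:
{"api": "move_arm", "payload": {"increments": "0 0 0 -2 0 0 0; 0 0 0 -2 0 0 0; 0 0 0 -2 0 0 0; 0 0 0 -1 0 0 0; 0 0 0 -1 0 0 0; 0 0 0 -1 0 0 0; 0 0 0 0 0 0 0; 0 0 0 0 0 0 0"}}

```text
t: 36.15
eef_pos: [0.6737, 0.1518, 0.206]
tool_rot: [0.0, 0.733, 0.68, 0.001]
contact_force: [-4.6, -0.3, 8.2]
gripper_width: 0.256
```

```bash
python3 wr.py w13
python3 - <<'E'
from h import *
p,d=vision.read_camera('side'); np.savez('s6.npz',p=p,d=d); crop(p,270,90,400,220,5,'pics/s6.png')
E
```

```text
36.15 [0.6737 0.1518 0.206 ] [3.000e-04 7.332e-01 6.801e-01 7.000e-04] [-4.6 -0.3  8.2]
```

View pics/s6.png

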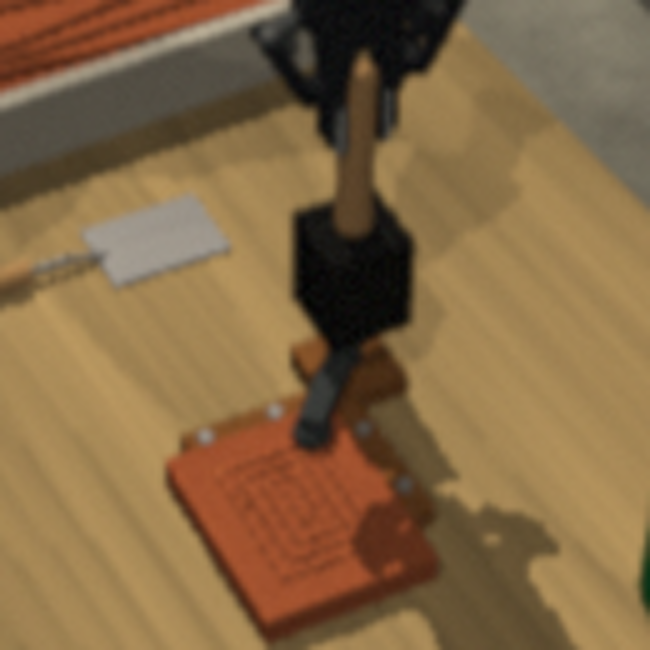

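Call:
{"api": "move_arm", "payload": {"increments": "0 0 0 -1 0 0 0; 0 0 0 -1 0 0 0; 0 0 0 -1 0 0 0; 0 0 0 0 0 0 0; 0 0 0 0 0 0 0; 0 0 0 0 0 0 0; 0 0 0 0 0 0 0; 0 0 0 0 0 0 0"}}

```text
t: 37.25
eef_pos: [0.6743, 0.1518, 0.2058]
tool_rot: [0.0, 0.733, 0.68, 0.002]
contact_force: [-9.9, -0.1, 24.3]
gripper_width: 0.262
```

Call:
{"api": "move_arm", "payload": {"increments": "0 0 0 3 0 0 0; 0 0 0 5 0 0 0; 0 0 0 30 0 0 0; 0 0 0 40 0 0 0; 0 0 0 0 0 0 0; 0 -5 -30 0 0 0 0; 0 -10 -40 0 0 0 0; 0 -10 -40 0 0 0 0"}}

```text
t: 38.25
eef_pos: [0.6474, 0.0409, 0.2774]
tool_rot: [-0.0, 0.733, 0.68, -0.001]
contact_force: [0.9, -0.4, -2.9]
gripper_width: 0.253
```

```bash
python3 wr.py w14
python3 - <<'E'
from h import *
p,d=vision.read_camera('side'); np.savez('s7.npz',p=p,d=d); crop(p,270,90,400,220,5,'pics/s7.png')
p,d=vision.read_camera('top'); np.savez('t7.npz',p=p,d=d); crop(p,240,125,340,225,6,'pics/t7.png')
E
```

```text
38.25 [0.6474 0.0409 0.2774] [-1.000e-04  7.329e-01  6.803e-01 -1.000e-03] [ 0.9 -0.4 -2.9]
```

View pics/s7.png

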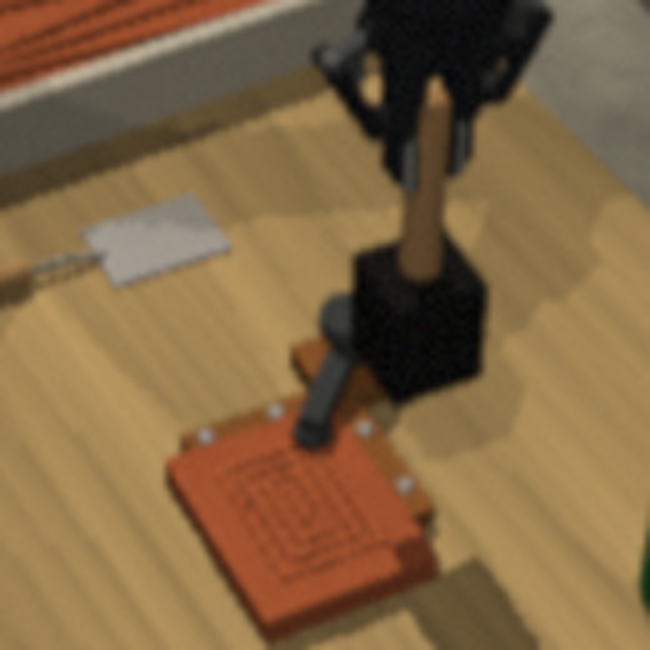

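View pics/t7.png

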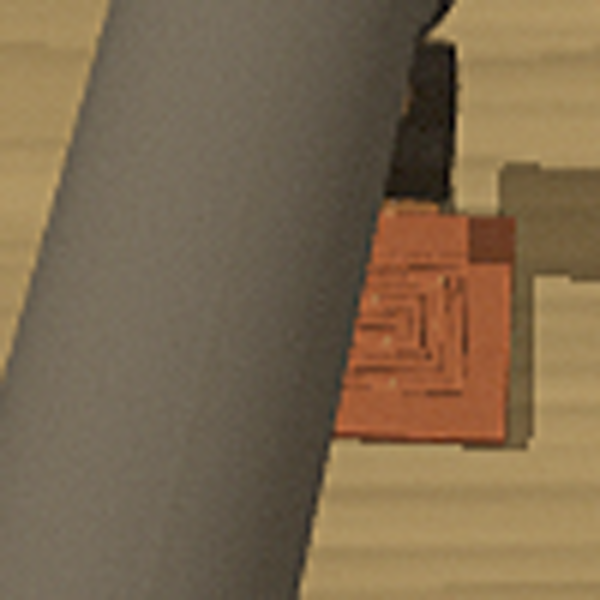

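View pics/w14.png

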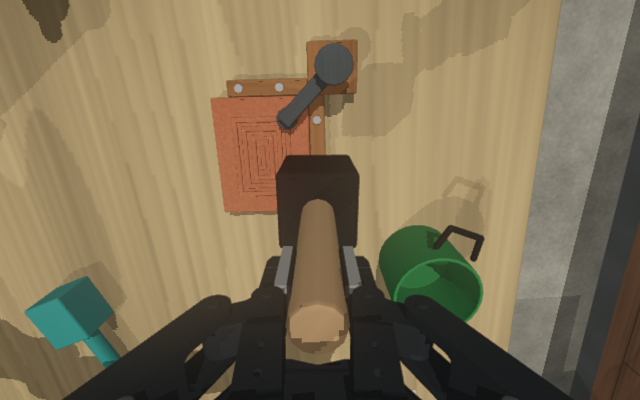

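Run:
```python
from h import *
def wz(f,boxes):
    z=np.load(f);P=(z['pos'],z['rot']);d=z['d']
    for nm,(u,v) in boxes.items():
        uu,vv=np.meshgrid(np.arange(u-3,u+4),np.arange(v-3,v+4));uv=np.c_[uu.ravel(),vv.ravel()]
        o,r=ray('wrist',uv,P); c=vision.calibration('wrist')
        X=o+r*d[vv.ravel(),uu.ravel()][:,None]; print(f,nm,np.median(X,0).round(4))
wz('w14.npz',{'boss':(335,65),'tileborder':(225,150),'armend':(292,116),'bench':(420,150)})
wz('w1.npz',{'boss':(447,70),'tileborder':(220,215),'bench':(200,100),'armend':(380,125)})
```

```text
w14.npz boss [0.6752 0.1512 0.0629]
w14.npz tileborder [0.5308 0.0648 0.0241]
w14.npz armend [0.6228 0.1016 0.0471]
w14.npz bench [7.88e-01 4.12e-02 3.00e-04]
w1.npz boss [0.673  0.153  0.0849]
w1.npz tileborder [ 0.4202 -0.003   0.0242]
w1.npz bench [ 4.092e-01  1.379e-01 -2.000e-04]
w1.npz armend [0.6148 0.1047 0.0688]
```

Call:
{"api": "move_arm", "payload": {"increments": "0 -15 -30 0 0 0 0; 0 -22 -39 0 0 0 0; 0 -22 -39 0 0 0 0; 0 -22 -39 0 0 0 0; 0 -22 -39 0 0 0 0; 0 -22 -39 -20 0 0 0; 0 -22 -36 -30 0 0 0; 0 0 0 -40 0 0 0"}}

```text
t: 39.4
eef_pos: [0.4997, -0.2223, 0.1886]
tool_rot: [0.001, 0.735, 0.678, -0.0]
contact_force: [1.0, 1.5, -4.5]
gripper_width: 0.253
```

Call:
{"api": "move_arm", "payload": {"increments": "0 0 0 -25 0 0 0; 0 0 0 -10 0 0 0; 0 0 0 -5 0 0 0; 0 0 0 -2 0 0 0; 0 0 0 -1 0 0 0; 0 0 0 -1 0 0 0; 0 0 0 0 0 0 0; 0 0 0 0 0 0 0"}}

```text
t: 40.4
eef_pos: [0.5013, -0.2192, 0.1454]
tool_rot: [0.0, 0.733, 0.68, -0.0]
contact_force: [-0.3, -0.1, -2.9]
gripper_width: 0.255
```

Call:
{"api": "move_arm", "payload": {"increments": "0 0 0 -1 0 0 0; 0 0 0 -1 0 0 0; 0 0 0 -1 0 0 0; 0 0 0 -0.5 0 0 0; 0 0 0 -0.5 0 0 0; 0 0 0 -0.5 0 0 0; 0 0 0 0 0 0 0; 0 0 0 0 0 0 0"}}

```text
t: 41.4
eef_pos: [0.5016, -0.2195, 0.1429]
tool_rot: [0.0, 0.733, 0.68, 0.001]
contact_force: [-6.0, 4.6, 20.5]
gripper_width: 0.254
```

Call:
{"api": "move_arm", "payload": {"increments": "0 0 0 1 0 0 0; 0.35 0 0 0 0 0 0; 0.5 0 0 0 0 0 0; 0.7 0 0 0 0 0 0; 0.8 0 0 0 0 0 0; 0.8 0 0 10 0 0 0; 0.8 0 0 40 0 0 0; 0.8 0 0 50 0 0 0"}}

```text
t: 42.4
eef_pos: [0.5005, -0.2191, 0.2428]
tool_rot: [-0.001, 0.733, 0.68, -0.001]
contact_force: [1.1, -0.0, 1.2]
gripper_width: 0.797
```

Call:
{"api": "move_arm", "payload": {"increments": "0.8 0 0 30 0 0 0; 0.8 0 -30 20 0 0 0; 0.8 0 -40 0 0 0 0; 0.8 0 -40 0 0 0 0; 0.8 0 -30 0 0 0 0; 0.8 0 0 0 0 0 0; 0.8 0 0 0 0 0 0; 0.8 0 0 0 0 0 0"}}

```text
t: 43.4
eef_pos: [0.5017, -0.3579, 0.2919]
tool_rot: [-0.0, 0.733, 0.681, 0.0]
contact_force: [1.3, -0.0, -0.9]
gripper_width: 0.803
```

```bash
python3 wr.py w15
python3 - <<'E'
from h import *
p,d=vision.read_camera('side'); np.savez('s8.npz',p=p,d=d); cv2.imwrite('pics/s8.png',p[:,:,::-1])
p,d=vision.read_camera('top'); np.savez('t8.npz',p=p,d=d); cv2.imwrite('pics/t8.png',p[:,:,::-1])
E
```

```text
43.4 [ 0.5017 -0.3579  0.2919] [-1.000e-04  7.325e-01  6.808e-01  2.000e-04] [ 1.3 -0.  -0.9]
```

View pics/s8.png

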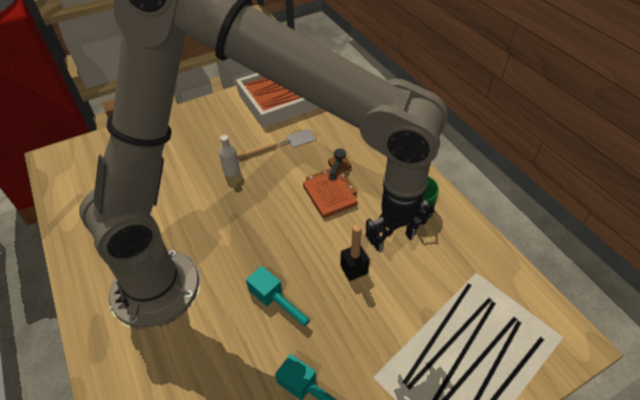

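View pics/w15.png

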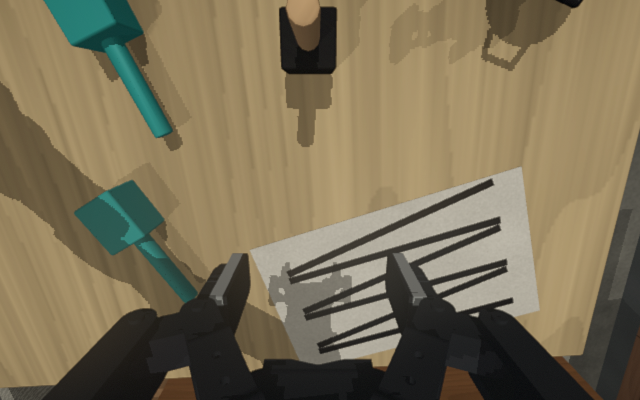

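View pics/t8.png

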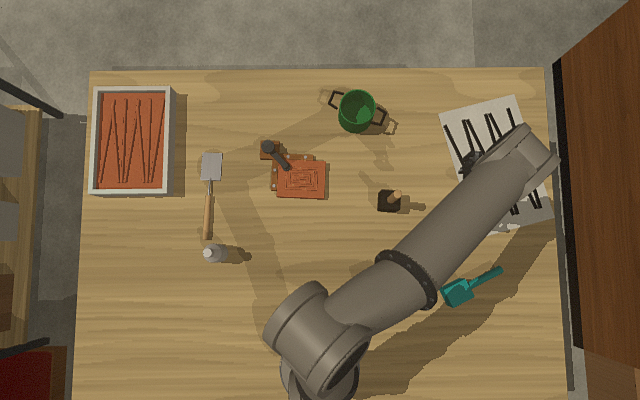

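Run:
```python
from h import *
p=np.load('t8.npz')['p']; crop(p,250,130,340,210,8,'pics/t8c.png')
```

```text
(no output)
```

View pics/t8c.png

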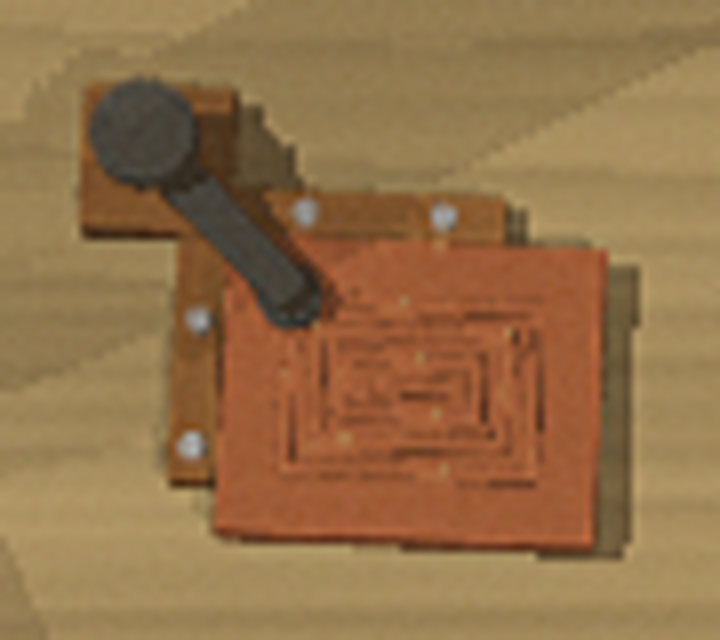

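The crop shows the tile flush along both strips (crop edges near x 222 and y 243), with the holdfast pad down on its corner.

Run:
```python
from station import bot
print(bot.hand_in())
```

```text
the job is handed in; nothing more can be done
None
```

The job is done and was handed in at about 43.5 s of the 72 s allowed; the hand-in gave no verdict.

- **Tile:** I pushed it into the corner with the fingers, using about 6 to 14 N. In the wrist image its edges lay within about 1 mm of both strips, and in the last top view it was still flush.
- **Mallet:** I stood it on its head and let go, then took it again from above by the handle. It now stands upright at about (0.50, -0.22), roughly 0.16 m from the tile. The gripper has let go and is clear.
- **Holdfast:** I drove it down with one slow pressing stroke of the mallet, not with separate blows. The force rose to about 28 N while the height stopped changing. Depth readings put the boss top at 62.9 mm, down from 84.9 mm, so it travelled 22.0 mm and the pad sits on the tile.
- **Other things:** The final pictures show the tub, bottle, spatula and turquoise mallets apparently unmoved.

**Checks that disagreed:** The top and wrist cameras gave mallet positions about 6 mm apart. I used a value in between, and the handle sat centred between the fingers. No check failed.

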